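# Roll the blanking strips flush and park the roller on the line

### The arm

A 6-joint arm with a two-finger parallel gripper is mounted at the origin on a cart in front of the work surface, level with it; the furniture and walls round the work are solid. World frame = base frame: x ahead of the robot, y to its left, z up, the work surface at z = 0. Lengths are in m, angles in degrees, forces in N, time in s.
With the tool pointing down it reaches from about 0.35 to 0.875 m from the base axis. Payload 4.2 kg.
Tool frame: the origin (TCP) lies midway between the tips of the shut fingers; the grasp point (between the pads) lies 19 mm behind it (r.pinch_z is the distance from the TCP to the grasp point, in m); z points along the fingers, y is the line along which they close (so a half turn about z gives the same grasp; the last joint's range is limited). The gripper opens to 87 mm and grips with 3 to 60 N. Pads are 19 mm wide; open, the fingers measure 117 mm over their backs; the gripper's body (75 mm by 190 mm) begins 51 mm behind the grasp point.
Start: joints at [-62.361, 22.042, 0.453, 0, -68.411, -14.817], TCP at [0.139, -0.609, 0.223] pointing down, gripper open.
Joint ranges: [-179.83, 179.83], [-69.29, 118.12], [-61.27, 80.66], [-181.25, 117.63], [-171.15, -9.14], [-177.46, 177.46]. Speed limits (degrees/s): [159.86, 159.86, 180, 180, 180, 180].

### API

Orientations are given as a 3x3 rotation matrix whose columns are the frame's x, y, z axes.
In Python, from station import r, imaging, models gives the robot as it stands. The module is installed in compiled form; this text tells all that it offers.
- The arm moves only by the tool apply_moves, never from a script. Its argument "moves" is a list of rows, each a list of 2 entries, a list of its own where there are three numbers: the shift along the tool's x, y, z in m, then the turn about the tool's z in degrees. A call has 1 to 5 rows; each row shifts and turns the commanded pose from where the row before left it, along the tool's axes as they then stand; what a row does not reach is not made up. A row lasts 1/12 s, in which the tool goes at most 41.7 mm and 7.16 degrees, less where a joint would pass 70% of its speed; a pose out of reach is approached as far as the arm can. A call is refused whole if a number of a shift passes 0.0417 or a number of a turn 7.16, either way. A call with a gripper value outside its range is refused whole. "hand" is the finger opening in m, from 0 to 0.087, set as the call begins (left out, the last holds). The fingers move at their own pace and stop on an object; the grip force is fixed at half the most. Time passes only in rows, so rows that do not move let the fingers close. It gives the time, the measured TCP pose, the force, the opening and the grip force at its end, in the units of the state.
- r.sense(): the state, without advancing time (a new reading comes with each control period).
- imaging.capture(name): name is "scene" or "top"; returns a dict with "frame" (384x512x3 uint8, blue, green, red), "intrinsics" (3x3 intrinsics, pixels), "eye" and "orientation" of the camera in the world. Camera axes: x right, y down, z forward; pixel columns grow to the right and rows downward; lengths in m; the calibration is good to about 2 mm. A picture is of the moment at which its call begins. There is no depth.
- r.finish_job(): hands the job in; it is judged then, once.
Trained networks look in a picture, given as the dict that the camera call returned (one of the last four; its "shot" number tells which), for a name from the list of things; names that differ only in an ending like _2 or _b are one class to them, and where a whole thing is asked for, a point or a joint stands for the part that bears it (a point fixed in the world has none). Each returns a list of dicts, best first, with "confidence" (0 to 1); they miss things now and then, are a little off and sometimes report something else, mostly with a low value. They report only what shows in the picture. A call takes as long as a camera call.
- models.cut_out(picture, target): "region" (384x512 bool, what is visible of it) and "extent" ([left, top, width, height] as shares, 0 to 1, of the picture: columns of its width, rows of its height, round what is visible of it).
- models.place_of(picture, target): "at" ([column, row] as shares, 0 to 1, of the picture: columns of its width, rows of its height: a listed point, or the origin of a listed thing).
The state is a dict: "time_s": time; "joints": joint angles; "joint_velocities": joint speeds; "effort": joint torques, N m; "tcp_pos": TCP position; "ee_rot": TCP orientation; "wrist_force": force on the tool from outside, world axes, zero at the start; "moment": the same for the moment, N m; "gripper_width": opening from 0.0 (shut) to 1.0 (fully open); "gripper_force": force on a finger pad.
Only numpy, scipy, OpenCV 4.12 (cv2) and the standard library are available. Lean on these libraries where they do the work, as an engineer would, in place of code of your own. Each camera call takes 0.05 s, during which the arm holds its last target. There are 200 camera calls.

### The job

Three yellow blanking strips stand proud in the raised, spring-mounted aluminium panel. Take the wooden hand float by its grip, lay its flat sole on top of the black rubber roller and roll the roller along the panel under it, so that it pushes all three strips down flush; leave the roller lying at rest squarely on the line between the two red pointers and put the float back down flat on the bench. Touch the roller only with the float's sole and never lift it, touch nothing else of the fixture, press firmly but gently (at most 25 N; the panel is thin), and leave the other things on the bench where they are.

Things in the scene. Friction and masses are not known exactly. Their poses are not given: they have to be found in the camera images.
- fixture: Grey base plate, 150 x 250 x 10 mm, fixed to the bench, carrying a panel on rubber springs. Origin: centre of its underside, on the bench top. x runs across, y along the rolling direction: the roller starts near the +y end and must go towards -y. Aluminium end lips at y = -120 and +120 mm are 130 mm wide and 39.5 mm high. Mind the tool chest to the left.
- panel_mid (a point): Middle of the top face of the aluminium panel (124 mm along the fixture's x, 220 mm along y). Along y its face is level at both ends (|y| over 56 mm), 30 mm above the bench, and swells up between them into a low hump, here about 5 mm higher than at the ends. Under load the whole panel yields straight down, about 1 mm per 12 N.
- roller: Loose black rubber roller across the panel, about 0.35 kg, a smooth cylinder 50 mm in diameter, 84 mm long, with 5 mm steel end stubs. Origin: its centre; x is its axis; y and z turn as it rolls. It stays where it is left on the level ends. A board pressed on its top goes twice as far as the roller.
- float: Loose wooden hand float with a black rubber sole, 0.3 kg: flat board 80 mm (its x) by 190 mm (its y), 12 mm thick, with an upright dark wooden grip in the middle, 66 mm along x, 28 mm thick along y, from 12 to 46 mm above the sole. Origin: middle of the sole; z up out of the grip. Its long side lies along the rolling direction when in use.
- mark: Pair of red upright pointers, 44 mm tall, fixed on either side of the panel at x = -79 and +79 mm. Origin: midway between them at bench height; axes parallel to the fixture's. The line to stop on is this x axis (y = 0): the roller's axis shall lie over it.
- strip1 (a joint): First (nearest the roller's start, 39 mm to +y of the fixture's centre) of the three yellow plastic blanking strips (90 mm along the fixture's x, 10 mm along its y, edges rounded 1.5 mm). Value in m: 0 = standing 3.5 mm proud of the panel face, 0.0035 = flush, its lower stop. It slides straight down against about 8 N of friction (more than the roller's weight) and stays where it is left.
- strip2 (a joint): Middle (at the fixture's centre) of the three yellow plastic blanking strips (90 mm along the fixture's x, 10 mm along its y, edges rounded 1.5 mm). Value in m: 0 = standing 3.5 mm proud of the panel face, 0.0035 = flush, its lower stop. It slides straight down against about 8 N of friction (more than the roller's weight) and stays where it is left.
- strip3 (a joint): Last (39 mm to -y of the fixture's centre) of the three yellow plastic blanking strips (90 mm along the fixture's x, 10 mm along its y, edges rounded 1.5 mm). Value in m: 0 = standing 3.5 mm proud of the panel face, 0.0035 = flush, its lower stop. It slides straight down against about 8 N of friction (more than the roller's weight) and stays where it is left.
- spanner_10: Loose steel spanner, 158 mm long, lying on the bench behind the fixture; bystander. Origin: centre of its underside.
- tape_roll: Loose roll of black tape, 58 mm across, 19 mm high, lying on the bench behind the fixture; bystander. Origin: centre of its underside.
- wood_block_1: Loose wooden block, 45 x 90 x 35 mm, on the bench left of the fixture; bystander. Origin: centre of its underside.

How it is judged (in metres and radians):
At the end, for the whole second after the job is handed in: All strips within 1.5 mm of flush; the released roller at rest on the panel, its axis within 6 mm of the line between the pointers and 0.1 rad of parallel to it, its middle within 20 mm of midway between them; the float released, lying flat on the bench, sole down (value of joint each of strip1, strip2, strip3 above 0.002 m and y of roller in the frame of mark between -0.006 and 0.006 m and x of roller in the frame of mark between -0.02 and 0.02 m and angle between the x axis of roller and the x axis of mark, either way round below 0.1 rad and z of roller in the frame of fixture between 0.05 and 0.067 m and linear speed of roller below 0.01 m/s and height (world z) of float between -0.004 and 0.006 m and angle between float's own z axis and vertical below 0.1 rad); the robot touches nothing.
It fails at once if the float loads the roller with more than 25 N (contact force between float and roller above 25 N).
It fails at once if the roller is lifted off the panel (z of roller in the frame of fixture above 0.075 m).
It fails at once if the robot touches the roller (contact force between any of the arm, the fingers and roller above 1 N).
It fails at once if the robot or the float presses on the fixture, its panel, its strips or the pointers (contact force between any of the arm, the fingers, float and fixture above 1 N or contact force between any of the arm, the fingers, float and mark above 1 N).
It fails at once if a bystander is moved by more than 20 mm (distance of any of spanner_10, tape_roll, wood_block_1 from where it was at the start of the episode above 0.02 m).
It also fails if it takes over 64 s, if anything falls off the work surface, if the arm or the gripper's body presses on something with over 40 N, if the wrist force passes 120 N, or if a joint passes its speed limit or range.

## Working session

There is one attempt and no reset: what is moved stays moved. The work goes in short steps, Python scripts to look and compute and a tool call to move; the robot and the scene stay as the last step left them, time stands still between calls to the robot, and variables do not carry over. Pictures are saved under pics/ and viewed, at most 10 in all, crops included, and the job is handed in when it is done.

Besides the shell and the picture viewer there is one more tool, called after "Emit:" as a command line: name --argument value ..., lists and objects as JSON in quotes. apply_moves: Moves the arm, as the interface text tells. Its arguments: {"type":"object","properties":{"moves":{"type":"array"},"hand":{"type":"number"}},"required":["moves"]}

```bash
mkdir -p pics; cat > h.py <<'E'
import numpy as np, cv2
from station import r, imaging, models
def ray(p,uv):
    K=np.array(p["intrinsics"]);R=np.array(p["orientation"]);
    d=R@np.linalg.solve(K,[uv[0],uv[1],1]);return np.array(p["eye"]),d
def onz(p,uv,z):
    e,d=ray(p,uv);return e+d*(z-e[2])/d[2]
def proj(p,X):
    K=np.array(p["intrinsics"]);R=np.array(p["orientation"]);
    c=K@(R.T@(np.array(X)-np.array(p["eye"])));return c[:2]/c[2]
E
python3 - <<'E'
from h import *
s=r.sense();print(s["time_s"],s["tcp_pos"],np.round(s["ee_rot"],3).tolist(),r.pinch_z)
Z=dict(fixture=0,panel_mid=.035,roller=.055,float=0,mark=0,spanner_10=0,tape_roll=0,wood_block_1=0,strip1=.036,strip2=.038,strip3=.036)
for n in ("scene","top"):
    p=imaging.capture(n);cv2.imwrite(f"pics/{n}0.png",p["frame"])
    print(n,np.round(p["eye"],3),np.round(p["orientation"],3).tolist(),p["intrinsics"][0])
    for k,z in Z.items():
        o=models.place_of(p,k)
        if o:
            uv=np.array(o[0]["at"])*[512,384];print(k,round(o[0]["confidence"],2),uv.round(1),onz(p,uv,z).round(4))
        c=models.cut_out(p,k) if n=="top" else None
        if c:
            m=c[0]["region"].astype(np.uint8);cs,_=cv2.findContours(m,0,1);q=max(cs,key=cv2.contourArea)
            b=cv2.boxPoints(cv2.minAreaRect(q));print("   box",[onz(p,u,z)[:2].round(3).tolist() for u in b])
E
```

```text
0.0 [ 0.13858629 -0.60882791  0.22147819] [[-0.975, -0.222, -0.001], [-0.222, 0.975, 0.002], [0.0, 0.002, -1.0]] 0.0187
scene [-0.077  0.685  0.991] [[-0.791, -0.413, 0.453], [-0.612, 0.556, -0.562], [-0.02, -0.721, -0.692]] [480.75637393   0.         261.90535317]
fixture 0.92 [290.7 201.6] [ 0.4608 -0.1129  0.    ]
panel_mid 0.79 [288.  189.7] [ 0.4752 -0.1185  0.035 ]
roller 0.83 [280.8 200.9] [ 0.4541 -0.0547  0.055 ]
float 0.72 [322.8 148.9] [ 0.5143 -0.3668 -0.    ]
spanner_10 0.44 [246.  168.9] [ 0.6525 -0.1454 -0.    ]
tape_roll 0.54 [266.5 146.6] [ 0.6671 -0.2687  0.    ]
wood_block_1 0.74 [233.8 292.5] [0.3945 0.2187 0.    ]Traceback (most recent call last):
  File "<stdin>", line 8, in <module>
ValueError: it knows: fixture, float, mark, panel_mid, roller, spanner, tape_roll, wood_block
```

```bash
python3 - <<'E'
from h import *
Z=dict(fixture=0,panel_mid=.035,roller=.055,float=0,mark=0,tape_roll=0,wood_block_1=0,spanner_10=0)
for n in ("top",):
    p=imaging.capture(n);cv2.imwrite(f"pics/{n}0.png",cv2.resize(p["frame"],(800,600),interpolation=cv2.INTER_CUBIC))
    print(n,np.round(p["eye"],3),np.round(p["orientation"],3).tolist(),p["intrinsics"][0])
    for k,z in Z.items():
        o=models.place_of(p,k)
        if o:
            uv=np.array(o[0]["at"])*[512,384];print(k,round(o[0]["confidence"],2),uv.round(1),onz(p,uv,z).round(4))
        c=models.cut_out(p,k)
        if c:
            z={'roller':.055,'float':.012,'fixture':.01}.get(k,z)
            m=c[0]["region"].astype(np.uint8);cs,_=cv2.findContours(m,0,1);q=max(cs,key=cv2.contourArea)
            b=cv2.boxPoints(cv2.minAreaRect(q));print("   box",[onz(p,u,z)[:2].round(3).tolist() for u in b])
E
```

```text
top [ 0.285 -0.08   1.288] [[0.02, -0.982, 0.19], [-1.0, -0.019, 0.004], [-0.0, -0.19, -0.982]] [409.95184903   0.         263.76524756]
fixture 0.78 [276.6 211.4] [ 0.4736 -0.116   0.    ]
   box [[0.523, 0.018], [0.577, -0.234], [0.426, -0.262], [0.374, -0.015]]
panel_mid 0.74 [256.3 211.9] [ 0.4657 -0.0525  0.035 ]
   box [[0.512, -0.002], [0.56, -0.217], [0.435, -0.241], [0.389, -0.03]]
roller 0.89 [257.5 212.4] [ 0.4614 -0.0565  0.055 ]
   box [[0.508, -0.026], [0.517, -0.074], [0.426, -0.091], [0.417, -0.043]]
float 0.61 [362.9 201.9] [ 0.5095 -0.3905  0.    ]
   box [[0.494, -0.283], [0.572, -0.295], [0.545, -0.485], [0.468, -0.47]]
   box [[0.426, -0.209], [0.426, -0.238], [0.392, -0.237], [0.391, -0.209]]
tape_roll 0.69 [328.7 153.4] [ 0.6678 -0.2833  0.    ]
   box [[0.672, -0.242], [0.715, -0.283], [0.675, -0.322], [0.632, -0.281]]
wood_block_1 0.86 [169.9 233.6] [0.3967 0.218  0.    ]
   box [[0.393, 0.273], [0.442, 0.194], [0.399, 0.166], [0.351, 0.245]]
spanner_10 0.42 [286.7 153.4] [ 0.6651 -0.1464  0.    ]
   box [[0.596, -0.137], [0.731, -0.15], [0.728, -0.174], [0.594, -0.161]]
```

View pics/top0.png

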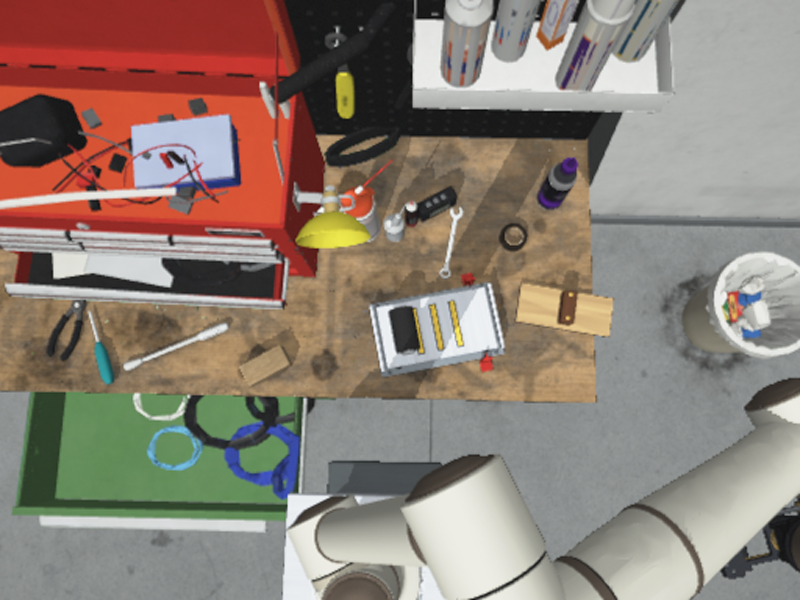

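View pics/scene0.png

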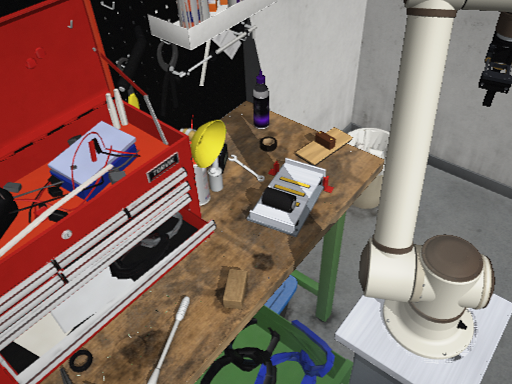

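```bash
cat > m.py <<'E'
from h import *
def blobs(mask,amin):
    n,l,st,c=cv2.connectedComponentsWithStats(mask.astype(np.uint8));return [(c[i].round(1).tolist(),st[i,4],l==i) for i in range(1,n) if st[i,4]>=amin]
def hsv(p): return cv2.cvtColor(p["frame"],cv2.COLOR_BGR2HSV)
E
python3 - <<'E'
from m import *
P={}
for n in("top","scene"):
    p=imaging.capture(n);P[n]=p;H=hsv(p);h,s,v=[H[...,i].astype(int) for i in range(3)]
    f=models.cut_out(p,"fixture")[0]["extent"];x0,y0,w,g=(np.array(f)*[512,384,512,384]).astype(int)
    W=np.zeros((384,512),bool);W[y0-15:y0+g+15,x0-15:x0+w+15]=1
    print(n,x0,y0,w,g)
    red=((h<8)|(h>172))&(s>150)&(v>80)&W
    yel=(h>18)&(h<35)&(s>140)&(v>110)&W
    for c,a,m in blobs(red,8):
        ys,xs=np.nonzero(m);print(" red",c,a,xs.min(),xs.max(),ys.min(),ys.max(),[onz(p,c,z)[:2].round(4).tolist() for z in(0,.02,.044)])
    for c,a,m in blobs(yel,12):
        b=cv2.minAreaRect(np.argwhere(m)[:,::-1].astype(np.float32));bp=cv2.boxPoints(b)
        print(" yel",c,a,onz(p,c,.038).round(4),[onz(p,u,.038)[:2].round(4).tolist() for u in bp])
    fl=models.cut_out(p,"float")[0]["region"]
    d=fl&(v<110)
    for c,a,m in blobs(d,20): print(" grip",c,a,onz(p,c,.046).round(4),onz(p,c,.03).round(4),
        [onz(p,u,.046)[:2].round(4).tolist() for u in cv2.boxPoints(cv2.minAreaRect(np.argwhere(m)[:,::-1].astype(np.float32)))])
    ys,xs=np.nonzero(fl);print(" float c",onz(p,(xs.mean(),ys.mean()),.014).round(4))
    ro=models.cut_out(p,"roller")[0]["region"];ys,xs=np.nonzero(ro);print(" roller c",onz(p,(xs.mean(),ys.mean()),.062).round(4))
    cv2.imwrite(f"pics/{n}1.png",cv2.resize(p["frame"][y0-25:y0+g+25,x0-25:x0+w+25+(60 if n=="top" else 40)],None,fx=4 if n=="top" else 5,fy=4 if n=="top" else 5,interpolation=cv2.INTER_CUBIC)[:600,:800])
E
```

```text
top 234 180 88 62
 red [298.9, 177.9] 49 295 303 175 181 [[0.5839, -0.1864], [0.5793, -0.1847], [0.5737, -0.1827]]
 red [310.7, 232.5] 67 307 314 227 237 [[0.4088, -0.224], [0.4069, -0.2218], [0.4046, -0.2191]]
 yel [291.5, 206.7] 84 [ 0.4836 -0.1607  0.038 ] [[0.5257, -0.1468], [0.5278, -0.1557], [0.4431, -0.1742], [0.441, -0.1655]]
 yel [279.2, 208.7] 83 [ 0.4766 -0.1229  0.038 ] [[0.5187, -0.1094], [0.5205, -0.1178], [0.4358, -0.1356], [0.4339, -0.1274]]
 yel [267.6, 212.6] 53 [ 0.4637 -0.0873  0.038 ] [[0.5121, -0.0764], [0.5133, -0.0845], [0.4259, -0.0973], [0.4247, -0.0894]]
 grip [362.4, 195.7] 123 [ 0.5209 -0.3784  0.046 ] [ 0.5239 -0.3822  0.03  ] [[0.4888, -0.358], [0.5557, -0.3705], [0.5512, -0.4], [0.4845, -0.3872]]
 float c [ 0.5192 -0.3797  0.014 ]
 roller c [ 0.4628 -0.0589  0.062 ]
scene 244 158 83 77
 red [274.0, 168.5] 89 268 278 161 174 [[0.5841, -0.1981], [0.5708, -0.1803], [0.5548, -0.1589]]
 red [326.9, 184.8] 103 323 333 176 192 [[0.4149, -0.2334], [0.405, -0.2149], [0.3931, -0.1926]]
 yel [294.7, 181.9] 75 [ 0.4766 -0.1535  0.038 ] [[0.5194, -0.1399], [0.5235, -0.149], [0.4355, -0.167], [0.4319, -0.1579]]
 yel [289.1, 189.8] 81 [ 0.4707 -0.1175  0.038 ] [[0.5116, -0.1034], [0.5159, -0.1129], [0.4305, -0.1311], [0.4268, -0.1217]]
 grip [324.4, 139.9] 241 [ 0.5067 -0.3582  0.046 ] [ 0.5166 -0.3758  0.03  ] [[0.5393, -0.3367], [0.5539, -0.3941], [0.4755, -0.3822], [0.4632, -0.3267]]
 grip [304.1, 159.0] 29 [ 0.5064 -0.2449  0.046 ] [ 0.5163 -0.2606  0.03  ] [[0.5385, -0.2468], [0.5398, -0.2527], [0.4727, -0.2426], [0.4716, -0.237]]
 float c [ 0.5156 -0.3679  0.014 ]
 roller c [ 0.4594 -0.0498  0.062 ]
```

View pics/top1.png

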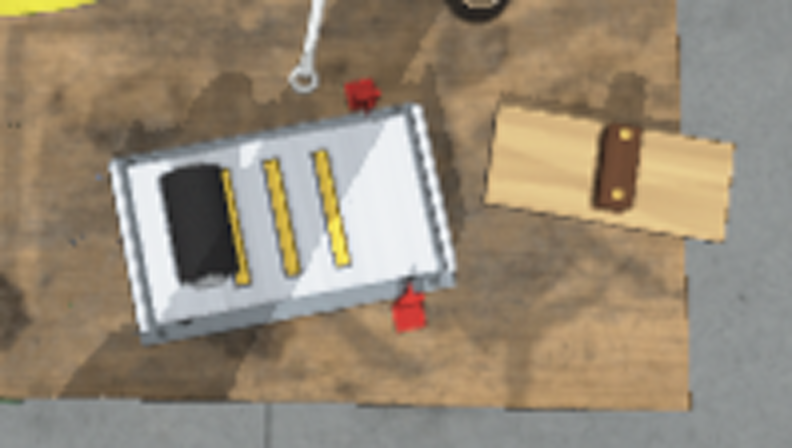

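Emit:
apply_moves --moves '[[[-0.035,0.012,0],0],[[-0.035,0.012,0],0],[[-0.035,0.012,0],0],[[-0.035,0.012,0],0],[[-0.035,0.012,0],0]]' --hand 0.087

```text
time_s: 2.12
tcp_pos: [0.2972, -0.5111, 0.2227]
ee_rot: [[-0.975, -0.222, 0.0], [-0.222, 0.975, -0.0], [-0.0, -0.0, -1.0]]
wrist_force: [0.3, -0.6, -0.1]
gripper_width: 0.998
gripper_force: 0.0
```

Emit:
apply_moves --moves '[[[-0.035,0.012,0],0],[[-0.035,0.012,0],0],[[-0.035,0.012,0],0],[[-0.035,0.012,0],0],[[-0.035,0.012,0],0]]'

```text
time_s: 2.53
tcp_pos: [0.4548, -0.4135, 0.2228]
ee_rot: [[-0.975, -0.222, 0.0], [-0.222, 0.975, -0.0], [-0.0, -0.0, -1.0]]
wrist_force: [0.7, -1.1, -1.2]
gripper_width: 0.996
gripper_force: 0.0
```

Emit:
apply_moves --moves '[[[-0.035,0.012,0],0],[[-0.035,0.012,0],0],[[0,0,0.02],7.1],[[0,0,0.02],7.1],[[0,0,0.02],7.1]]'

```text
time_s: 2.95
tcp_pos: [0.5173, -0.375, 0.162]
ee_rot: [[-0.988, 0.152, 0.001], [0.152, 0.988, -0.0], [-0.001, -0.0, -1.0]]
wrist_force: [-0.5, -1.0, 0.0]
gripper_width: 0.996
gripper_force: 0.0
```

```bash
cat > go.py <<'E'
from h import *
import sys
a=[float(x) for x in sys.argv[1:]]
s=r.sense();R=np.array(s["ee_rot"]);t=np.array(s["tcp_pos"])
psi=np.degrees(np.arctan2(-R[0,1],R[1,1]))
print("t",round(s["time_s"],2),"tcp",t.round(4),"psi",psi.round(2),"F",np.round(s["wrist_force"],1),"M",np.round(s["moment"],2),"w",s["gripper_width"],s["gripper_force"])
if a: print("tool shift",(R.T@(np.array(a[:3])-t)).round(4),"turn",round(psi-a[3],2),"tilt",np.round(R[:,2],4))
E
python3 go.py .518 -.377 .10 -8.8
```

```text
t 2.95 tcp [ 0.5173 -0.375   0.162 ] psi -8.73 F [-0.5 -1.   0. ] M [-0.07  0.03 -0.03] w 0.995951778825316 0.0
tool shift [-0.001  -0.0019  0.062 ] turn 0.07 tilt [ 9.e-04 -3.e-04 -1.e+00]
```

Emit:
apply_moves --moves '[[[-0.001,-0.002,0.03],0],[[0,0,0.03],0],[[0,0,0.03],0],[[0,0,0.025],0],[[0,0,0.015],0]]'

```text
time_s: 3.37
tcp_pos: [0.5153, -0.377, 0.0292]
ee_rot: [[-0.989, 0.148, -0.004], [0.148, 0.989, 0.002], [0.005, 0.002, -1.0]]
wrist_force: [-0.0, 0.5, 0.5]
gripper_width: 1.002
gripper_force: 0.0
```

Emit:
apply_moves --moves '[[[0,0,0.01],0],[[0,0,0.006],0],[[0,0,0],0]]'

```text
time_s: 3.62
tcp_pos: [0.5167, -0.3777, 0.0156]
ee_rot: [[-0.989, 0.147, -0.001], [0.147, 0.989, 0.001], [0.002, 0.0, -1.0]]
wrist_force: [0.1, 0.2, -0.4]
gripper_width: 0.998
gripper_force: 0.0
```

```bash
python3 - <<'E'
from h import *
p=imaging.capture("scene")
cv2.imwrite("pics/scene2.png",cv2.resize(p["frame"][90:220,230:400],None,fx=4.5,fy=4.5,interpolation=cv2.INTER_CUBIC))
E
```

```text
(no output)
```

View pics/scene2.png

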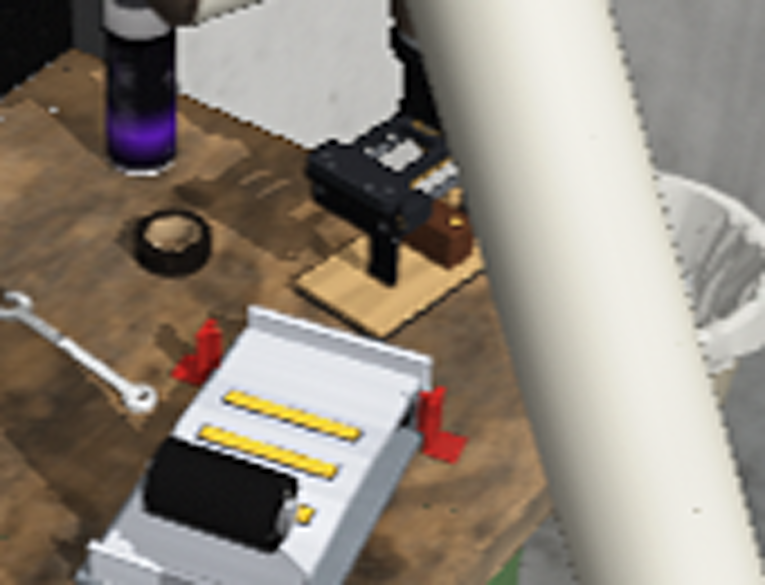

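The finger straddles the grip mid-width, clear of the board. I'll close and lift.

Emit:
apply_moves --moves '[[[0,0,0],0],[[0,0,0],0],[[0,0,0],0],[[0,0,0],0],[[0,0,0],0]]' --hand 0.0

```text
time_s: 4.08
tcp_pos: [0.5172, -0.378, 0.0171]
ee_rot: [[-0.989, 0.147, 0.001], [0.147, 0.989, -0.0], [-0.001, -0.0, -1.0]]
wrist_force: [-1.4, 0.7, -0.0]
gripper_width: 0.708
gripper_force: 0.0
```

Emit:
apply_moves --moves '[[[0,0,0],0],[[0,0,0],0],[[0,0,0],0]]'

```text
time_s: 4.33
tcp_pos: [0.517, -0.3779, 0.0166]
ee_rot: [[-0.989, 0.147, 0.0], [0.147, 0.989, -0.0], [-0.0, -0.0, -1.0]]
wrist_force: [-0.2, 0.5, 0.3]
gripper_width: 0.48
gripper_force: 0.0
```

Emit:
apply_moves --moves '[[[0,0,-0.01],0],[[0,0,-0.025],0],[[0,0,-0.03],0],[[0,0,-0.03],0],[[0,0,-0.03],0]]'

```text
time_s: 4.75
tcp_pos: [0.5168, -0.3779, 0.1436]
ee_rot: [[-0.989, 0.147, 0.0], [0.147, 0.989, -0.0], [-0.0, -0.0, -1.0]]
wrist_force: [-0.2, 0.4, 0.1]
gripper_width: 0.095
gripper_force: 0.0
```

Emit:
apply_moves --moves '[[[0,0,-0.03],-5],[[0,0,-0.01],-7],[[0,0,0],-7],[[0,0,0],-1.5],[[0,0,0],0]]'

```text
time_s: 5.17
tcp_pos: [0.517, -0.3779, 0.1828]
ee_rot: [[-0.978, -0.209, 0.001], [-0.209, 0.978, -0.0], [-0.001, -0.001, -1.0]]
wrist_force: [-0.5, -0.9, -0.1]
gripper_width: 0.008
gripper_force: 0.0
```

```bash
python3 go.py .455 .02 .18 12; python3 - <<'E'
from h import *
for n in("top","scene"):
    p=imaging.capture(n);cv2.imwrite(f"pics/{n}3.png",p["frame"])
    c=models.cut_out(p,"float");
    if c:
        m=c[0]["region"].astype(np.uint8);print(n,c[0]["confidence"],m.sum());cs,_=cv2.findContours(m,0,1);b=cv2.boxPoints(cv2.minAreaRect(max(cs,key=cv2.contourArea)))
        print([onz(p,u,.165)[:2].round(3).tolist() for u in b])
a=cv2.imread("pics/top3.png")[150:384,200:512];cv2.imwrite("pics/top3c.png",cv2.resize(a,None,fx=2.5,fy=2.5,interpolation=2))
E
```

```text
t 5.17 tcp [ 0.517  -0.3779  0.1828] psi 12.04 F [-0.5 -0.9 -0.1] M [-0.08  0.   -0.02] w 0.008120371656752888 0.0
tool shift [-0.0223  0.4021  0.0026] turn 0.04 tilt [ 1.4e-03 -5.0e-04 -1.0e+00]
top 0.83 781
[[0.467, -0.276], [0.533, -0.295], [0.494, -0.432], [0.43, -0.411]]
scene 0.8 1117
[[0.48, -0.135], [0.459, -0.333], [0.374, -0.273], [0.4, -0.089]]
```

View pics/top3c.png

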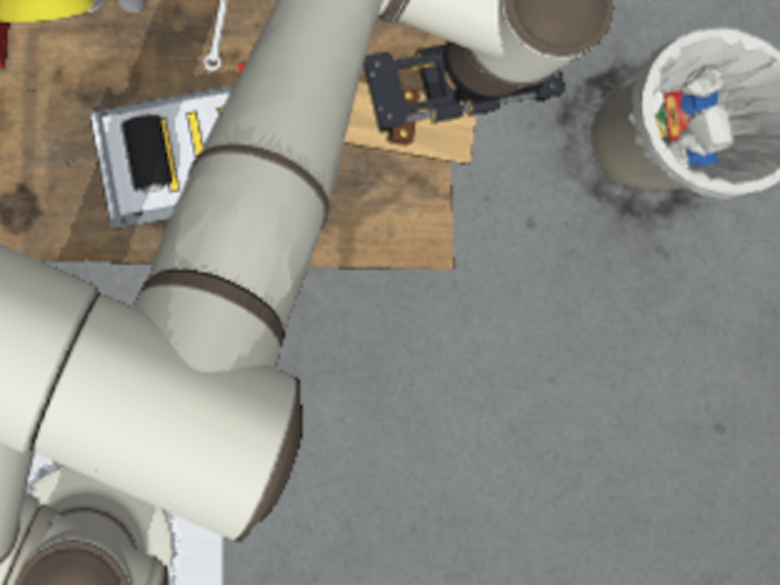

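The fingers were still closing when I lifted, so the float is still on the bench. I'll open, turn back, go down again and wait for the grip.

Emit:
apply_moves --moves '[[[0,0,0],5],[[0,0,0],7],[[0,0,0.01],7],[[0,0,0.03],1.5],[[0,0,0],0]]' --hand 0.087

```text
time_s: 5.78
tcp_pos: [0.514, -0.3759, 0.1362]
ee_rot: [[-0.989, 0.15, -0.009], [0.15, 0.989, 0.006], [0.009, 0.005, -1.0]]
wrist_force: [-0.7, -0.3, -1.7]
gripper_width: 0.299
gripper_force: 0.0
```

Emit:
apply_moves --moves '[[[0,0,0.03],0],[[0,0,0],0],[[0,0,0],0],[[0,0,0],0],[[0,0,0],0]]'

```text
time_s: 6.2
tcp_pos: [0.518, -0.3785, 0.1135]
ee_rot: [[-0.989, 0.147, 0.002], [0.147, 0.989, -0.002], [-0.003, -0.001, -1.0]]
wrist_force: [-1.1, 0.1, 0.2]
gripper_width: 0.679
gripper_force: 0.0
```

Emit:
apply_moves --moves '[[[0,0,0.03],0],[[0,0,0.03],0],[[0,0,0.025],0],[[0,0,0.012],0],[[0,0,0],0]]'

```text
time_s: 6.62
tcp_pos: [0.5171, -0.378, 0.0143]
ee_rot: [[-0.989, 0.147, -0.001], [0.147, 0.989, -0.0], [0.001, -0.0, -1.0]]
wrist_force: [-0.1, 1.3, 0.1]
gripper_width: 0.981
gripper_force: 0.0
```

Emit:
apply_moves --moves '[[[0,0,0],0],[[0,0,0],0],[[0,0,0],0],[[0,0,0],0],[[0,0,0],0]]' --hand 0.0

```text
time_s: 7.03
tcp_pos: [0.5173, -0.378, 0.0152]
ee_rot: [[-0.989, 0.147, 0.001], [0.147, 0.989, -0.0], [-0.001, -0.0, -1.0]]
wrist_force: [0.3, -0.2, 0.5]
gripper_width: 0.705
gripper_force: 0.0
```

Emit:
apply_moves --moves '[[[0,0,0],0],[[0,0,0],0],[[0,0,0],0],[[0,0,0],0],[[0,0,0],0]]'

```text
time_s: 7.45
tcp_pos: [0.517, -0.3778, 0.0145]
ee_rot: [[-0.989, 0.148, -0.0], [0.148, 0.989, 0.0], [0.0, 0.0, -1.0]]
wrist_force: [0.4, 3.9, 1.5]
gripper_width: 0.328
gripper_force: 1.0
```

Emit:
apply_moves --moves '[[[0,0,0],0],[[0,0,0],0],[[0,0,0],0]]'

```text
time_s: 7.7
tcp_pos: [0.5169, -0.3778, 0.0145]
ee_rot: [[-0.989, 0.147, -0.0], [0.147, 0.989, 0.0], [0.0, 0.0, -1.0]]
wrist_force: [-0.5, -0.2, 0.0]
gripper_width: 0.321
gripper_force: 30.0
```

Emit:
apply_moves --moves '[[[0,0,-0.01],0],[[0,0,-0.025],0],[[0,0,-0.03],0],[[0,0,-0.03],0],[[0,0,-0.03],0]]'

```text
time_s: 8.12
tcp_pos: [0.5163, -0.3775, 0.1406]
ee_rot: [[-0.989, 0.148, -0.001], [0.148, 0.989, 0.001], [0.002, 0.001, -1.0]]
wrist_force: [0.7, -0.3, -3.6]
gripper_width: 0.319
gripper_force: 30.0
```

Emit:
apply_moves --moves '[[[0,0,-0.03],-5],[[0,0,-0.01],-7],[[0,0,0],-7],[[0,0,0],-1.5],[[0,0,0],0]]'

```text
time_s: 8.53
tcp_pos: [0.5164, -0.3775, 0.1798]
ee_rot: [[-0.978, -0.208, -0.0], [-0.208, 0.978, 0.001], [0.0, 0.001, -1.0]]
wrist_force: [-0.2, -0.6, -3.0]
gripper_width: 0.322
gripper_force: 30.0
```

Emit:
apply_moves --moves '[[[0,0,0],0],[[0,0,0],0]]'

```text
time_s: 8.7
tcp_pos: [0.5166, -0.3777, 0.1792]
ee_rot: [[-0.978, -0.207, -0.001], [-0.207, 0.978, 0.001], [0.001, 0.001, -1.0]]
wrist_force: [0.3, -0.1, -2.6]
gripper_width: 0.315
gripper_force: 30.0
```

```bash
python3 go.py .4443 .0184 .16 12
```

```text
t 8.7 tcp [ 0.5166 -0.3777  0.1792] psi 11.97 F [ 0.3 -0.1 -2.6] M [-0.02 -0.    0.01] w 0.3147595316792918 29.991095582954586
tool shift [-0.0114  0.4025  0.0195] turn -0.03 tilt [-1.e-03  6.e-04 -1.e+00]
```

Emit:
apply_moves --moves '[[[-0.001,0.03,0],0],[[-0.001,0.03,0],0],[[-0.001,0.03,0],0],[[-0.001,0.03,0],0],[[-0.001,0.03,0],0]]'

```text
time_s: 9.12
tcp_pos: [0.49, -0.229, 0.1793]
ee_rot: [[-0.978, -0.207, -0.001], [-0.207, 0.978, 0.0], [0.001, 0.0, -1.0]]
wrist_force: [0.3, 0.4, -1.5]
gripper_width: 0.321
gripper_force: 30.0
```

Emit:
apply_moves --moves '[[[-0.001,0.03,0],0],[[-0.001,0.03,0],0],[[-0.001,0.03,0],0],[[-0.001,0.03,0],0],[[-0.001,0.03,0],0]]'

```text
time_s: 9.53
tcp_pos: [0.4637, -0.0811, 0.1796]
ee_rot: [[-0.978, -0.208, 0.0], [-0.208, 0.978, -0.0], [-0.0, -0.0, -1.0]]
wrist_force: [0.3, 0.2, -2.2]
gripper_width: 0.32
gripper_force: 30.0
```

Emit:
apply_moves --moves '[[[-0.001,0.03,0],0],[[0,0.03,0],0],[[0,0.03,0],0],[[0,0.012,0],0],[[0,0,0],0]]'

```text
time_s: 9.95
tcp_pos: [0.4436, 0.0196, 0.1798]
ee_rot: [[-0.977, -0.212, 0.001], [-0.212, 0.977, 0.001], [-0.001, 0.0, -1.0]]
wrist_force: [-0.2, -0.2, -3.4]
gripper_width: 0.32
gripper_force: 30.0
```

Emit:
apply_moves --moves '[[[0,0,0.02],0],[[0,0,0.02],0],[[0,0,0],0],[[0,0,0],0]]'

```text
time_s: 10.28
tcp_pos: [0.4435, 0.0167, 0.1391]
ee_rot: [[-0.978, -0.208, -0.002], [-0.208, 0.978, -0.001], [0.003, -0.001, -1.0]]
wrist_force: [0.9, 0.3, -2.7]
gripper_width: 0.32
gripper_force: 30.0
```

```bash
python3 go.py .4443 .0184 .11 12; python3 - <<'E'
from h import *
a=imaging.capture("top")["frame"][120:290,150:370];b=imaging.capture("scene")["frame"][110:280,200:420]
cv2.imwrite("pics/t4.png",cv2.resize(np.vstack([a,b]),None,fx=1.75,fy=1.75,interpolation=2))
E
```

```text
t 10.28 tcp [0.4435 0.0167 0.1391] psi 11.98 F [ 0.9  0.3 -2.7] M [ 0.05 -0.05 -0.03] w 0.31978638054266784 29.991221143864095
tool shift [-0.0012  0.0015  0.0291] turn -0.02 tilt [-0.0025 -0.0015 -1.    ]
```

View pics/t4.png

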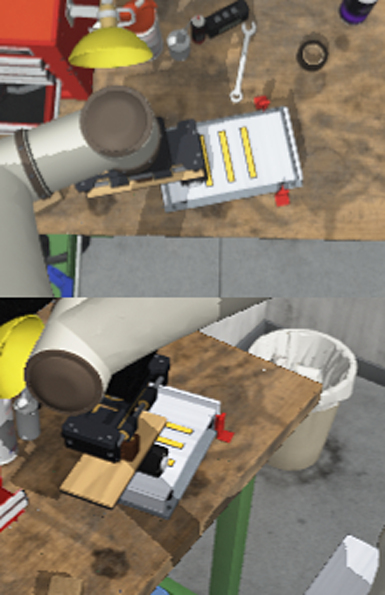

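Emit:
apply_moves --moves '[[[-0.001,0.001,0.02],0],[[0,0,0.01],0],[[0,0,0.006],0],[[0,0,0],0],[[0,0,0],0]]'

```text
time_s: 10.8
tcp_pos: [0.4455, 0.0188, 0.1043]
ee_rot: [[-0.978, -0.208, 0.001], [-0.208, 0.978, 0.0], [-0.001, -0.0, -1.0]]
wrist_force: [0.1, -0.3, -3.4]
gripper_width: 0.319
gripper_force: 30.0
```

Emit:
apply_moves --moves '[[[0,0,0.002],0],[[0,0,0.002],0],[[0,0,0.001],0],[[0,0,0],0],[[0,0,0],0]]'

```text
time_s: 11.22
tcp_pos: [0.4449, 0.0188, 0.0987]
ee_rot: [[-0.978, -0.208, 0.0], [-0.208, 0.978, 0.0], [-0.0, -0.0, -1.0]]
wrist_force: [0.2, 0.3, -2.9]
gripper_width: 0.317
gripper_force: 30.0
```

```bash
python3 go.py
```

```text
t 11.22 tcp [0.4449 0.0188 0.0987] psi 12.03 F [ 0.2  0.3 -2.9] M [-0.05 -0.02  0.02] w 0.3169286483921158 29.991114679723978
```

Emit:
apply_moves --moves '[[[0,0,0.001],0],[[0,0,0.001],0],[[0,0,0],0]]'

```text
time_s: 11.47
tcp_pos: [0.4447, 0.0188, 0.0964]
ee_rot: [[-0.978, -0.208, -0.0], [-0.208, 0.978, -0.0], [0.0, -0.0, -1.0]]
wrist_force: [-0.3, -0.4, -3.2]
gripper_width: 0.32
gripper_force: 30.0
```

Emit:
apply_moves --moves '[[[0,0,0.001],0],[[0,0,0],0],[[0,0,0],0]]'

```text
time_s: 11.72
tcp_pos: [0.4447, 0.0187, 0.0955]
ee_rot: [[-0.978, -0.208, -0.0], [-0.208, 0.978, -0.0], [0.0, -0.0, -1.0]]
wrist_force: [0.1, -0.9, -3.2]
gripper_width: 0.326
gripper_force: 30.0
```

```bash
python3 go.py
```

```text
t 11.72 tcp [0.4447 0.0187 0.0955] psi 12.02 F [ 0.1 -0.9 -3.2] M [ 0.04  0.03 -0.03] w 0.32583020186427664 29.991163183003664
```

Emit:
apply_moves --moves '[[[0,0,0.001],0],[[0,0,0],0],[[0,0,0],0]]'

```text
time_s: 11.97
tcp_pos: [0.4448, 0.0187, 0.0945]
ee_rot: [[-0.978, -0.208, -0.0], [-0.208, 0.978, -0.0], [0.0, -0.0, -1.0]]
wrist_force: [0.4, -0.7, -2.5]
gripper_width: 0.321
gripper_force: 30.0
```

Emit:
apply_moves --moves '[[[0,0,0.0007],0],[[0,0,0],0],[[0,0,0],0]]'

```text
time_s: 12.22
tcp_pos: [0.4449, 0.0188, 0.094]
ee_rot: [[-0.978, -0.208, 0.0], [-0.208, 0.978, -0.0], [-0.0, -0.0, -1.0]]
wrist_force: [-0.1, -0.8, -1.7]
gripper_width: 0.313
gripper_force: 30.0
```

```bash
python3 go.py
```

```text
t 12.22 tcp [0.4449 0.0188 0.094 ] psi 12.03 F [-0.1 -0.8 -1.7] M [-0.05  0.04 -0.02] w 0.31336046046141447 29.9930602312088
```

Emit:
apply_moves --moves '[[[0,0,0.0007],0],[[0,0,0],0],[[0,0,0],0]]'

```text
time_s: 12.47
tcp_pos: [0.445, 0.0187, 0.0935]
ee_rot: [[-0.978, -0.209, 0.0], [-0.209, 0.978, -0.0], [-0.0, -0.0, -1.0]]
wrist_force: [-0.6, -0.4, 1.6]
gripper_width: 0.316
gripper_force: 30.0
```

```bash
python3 go.py
```

```text
t 12.47 tcp [0.445  0.0187 0.0935] psi 12.04 F [-0.6 -0.4  1.6] M [-0.43  0.23 -0.03] w 0.31600769000778217 30.017255118582398
```

Emit:
apply_moves --moves '[[[0,0,0.0006],0],[[0,-0.002,0],0],[[0,-0.002,0],0],[[0,-0.002,0],0],[[0,-0.002,0],0]]'

```text
time_s: 12.88
tcp_pos: [0.4467, 0.0106, 0.0929]
ee_rot: [[-0.978, -0.209, 0.001], [-0.209, 0.978, -0.0], [-0.0, -0.0, -1.0]]
wrist_force: [-1.9, 0.2, 5.2]
gripper_width: 0.318
gripper_force: 30.1
```

```bash
python3 go.py
```

```text
t 12.88 tcp [0.4467 0.0106 0.0929] psi 12.04 F [-1.9  0.2  5.2] M [-0.73  0.42 -0.08] w 0.3183837624765348 30.076523524476215
```

Emit:
apply_moves --moves '[[[0,-0.002,0.0002],0],[[0,-0.002,0.0001],0],[[0,-0.002,0],0],[[0,-0.002,0],0],[[0,-0.002,0],0]]'

```text
time_s: 13.3
tcp_pos: [0.4489, 0.0013, 0.0929]
ee_rot: [[-0.978, -0.208, 0.001], [-0.208, 0.978, 0.001], [-0.001, 0.0, -1.0]]
wrist_force: [-3.9, 3.2, 8.3]
gripper_width: 0.32
gripper_force: 30.1
```

```bash
python3 go.py
```

```text
t 13.3 tcp [0.4489 0.0013 0.0929] psi 12.01 F [-3.9  3.2  8.3] M [-0.01  0.86 -0.17] w 0.3201313861845971 30.12961251064553
```

Emit:
apply_moves --moves '[[[0.0002,-0.002,0],0],[[0.0002,-0.002,0],0],[[0,-0.002,0],0],[[0,-0.002,0],0]]'

```text
time_s: 13.63
tcp_pos: [0.4507, -0.0066, 0.0932]
ee_rot: [[-0.978, -0.209, 0.002], [-0.209, 0.978, 0.0], [-0.002, 0.0, -1.0]]
wrist_force: [-3.9, 2.0, 9.9]
gripper_width: 0.322
gripper_force: 30.2
```

```bash
cat >> go.py <<'E'
c,sn=np.cos(np.radians(12)),np.sin(np.radians(12));u=np.array([c,sn,0]);v=np.array([-sn,c,0])
C=np.array([.4737,-.120,0]);F=np.array(s["wrist_force"])+[0,0,2.9];M=np.array(s["moment"]);L=.2
yf=(t-C)@v;rx=(-M[1]-L*F[0])/F[2];ry=(M[0]-L*F[1])/F[2]
print("load %.1f"%F[2],"Fu %.1f Fv %.1f"%(F@u,F@v),"float x %.4f y %.4f"%((t-C)@u,yf),"roller est y %.4f"%(.067-(.1415-yf)/2),"cop x %.3f y %.3f"%(rx*u[0]+ry*u[1],rx*v[0]+ry*v[1]))
E
python3 go.py
```

```text
t 13.63 tcp [ 0.4507 -0.0066  0.0932] psi 12.04 F [-3.9  2.   9.9] M [-0.05  0.8  -0.13] w 0.32220561732948516 30.158808738650578
load 12.8 Fu -3.4 Fv 2.7 float x 0.0010 y 0.1157 roller est y 0.0541 cop x -0.008 y -0.034
```

Emit:
apply_moves --moves '[[[0.0002,-0.002,0],0],[[0.0002,-0.002,0],0],[[0.0002,-0.002,0],0],[[0,-0.002,-0.0001],0],[[0,-0.002,-0.0001],0]]'

```text
time_s: 14.05
tcp_pos: [0.4528, -0.0166, 0.094]
ee_rot: [[-0.978, -0.209, 0.003], [-0.209, 0.978, 0.0], [-0.003, -0.001, -1.0]]
wrist_force: [-3.3, 0.5, 10.6]
gripper_width: 0.323
gripper_force: 30.2
```

```bash
python3 go.py
```

```text
t 14.05 tcp [ 0.4528 -0.0166  0.094 ] psi 12.08 F [-3.3  0.5 10.6] M [-0.48  0.64 -0.08] w 0.3225375966559675 30.214881878346205
load 13.5 Fu -3.2 Fv 1.2 float x 0.0010 y 0.1055 roller est y 0.0490 cop x -0.007 y -0.043
```

Emit:
apply_moves --moves '[[[0.0002,-0.002,0],0],[[0.0002,-0.002,-0.0001],0],[[0.0002,-0.002,0],0],[[0.0002,-0.002,-0.0001],0],[[0.0002,-0.002,-0.0001],0]]'

```text
time_s: 14.47
tcp_pos: [0.4546, -0.0267, 0.0945]
ee_rot: [[-0.978, -0.21, 0.005], [-0.21, 0.978, 0.0], [-0.005, -0.001, -1.0]]
wrist_force: [-1.1, 0.1, 9.9]
gripper_width: 0.32
gripper_force: 30.1
```

```bash
python3 go.py
```

```text
t 14.47 tcp [ 0.4546 -0.0267  0.0945] psi 12.1 F [-1.1  0.1  9.9] M [-0.66  0.22 -0.01] w 0.3201183614909083 30.146082770079374
load 12.8 Fu -1.0 Fv 0.3 float x 0.0007 y 0.0953 roller est y 0.0439 cop x -0.011 y -0.052
```

Emit:
apply_moves --moves '[[[0,-0.002,-0.0001],0],[[0,-0.002,-0.0001],0],[[0,-0.002,-0.0001],0],[[0,-0.002,-0.0001],0],[[0,-0.002,-0.0001],0]]'

```text
time_s: 14.88
tcp_pos: [0.4566, -0.0363, 0.095]
ee_rot: [[-0.978, -0.21, 0.005], [-0.21, 0.978, 0.0], [-0.005, -0.001, -1.0]]
wrist_force: [-2.0, 1.8, 11.9]
gripper_width: 0.323
gripper_force: 30.1
```

```bash
python3 go.py
```

```text
t 14.88 tcp [ 0.4566 -0.0363  0.095 ] psi 12.1 F [-2.   1.8 11.9] M [-0.29  0.49 -0.01] w 0.3229496168988179 30.133594013750553
load 14.8 Fu -1.6 Fv 2.1 float x 0.0006 y 0.0854 roller est y 0.0389 cop x -0.015 y -0.041
```

Emit:
apply_moves --moves '[[[0.0001,-0.002,-0.0001],0],[[0.0001,-0.002,-0.0001],0],[[0,-0.002,-0.0001],0],[[0,-0.002,-0.0002],0],[[0,-0.002,-0.0002],0]]'

```text
time_s: 15.3
tcp_pos: [0.4586, -0.0462, 0.0959]
ee_rot: [[-0.978, -0.21, 0.005], [-0.21, 0.978, 0.0], [-0.005, -0.001, -1.0]]
wrist_force: [-2.0, 2.3, 10.2]
gripper_width: 0.321
gripper_force: 30.1
```

```bash
python3 go.py
```

```text
t 15.3 tcp [ 0.4586 -0.0462  0.0959] psi 12.11 F [-2.   2.3 10.2] M [-0.18  0.44  0.02] w 0.3206479245868735 30.09765213355422
load 13.1 Fu -1.5 Fv 2.7 float x 0.0006 y 0.0754 roller est y 0.0339 cop x -0.012 y -0.047
```

Emit:
apply_moves --moves '[[[0.0001,-0.002,-0.0001],0],[[0.0001,-0.002,-0.0001],0],[[0,-0.002,-0.0001],0],[[0,-0.002,-0.0002],0],[[0,-0.002,-0.0002],0]]'

```text
time_s: 15.72
tcp_pos: [0.4607, -0.056, 0.0967]
ee_rot: [[-0.978, -0.21, 0.005], [-0.21, 0.978, 0.0], [-0.005, -0.001, -1.0]]
wrist_force: [-1.5, 0.4, 11.8]
gripper_width: 0.321
gripper_force: 30.1
```

```bash
python3 go.py
```

```text
t 15.72 tcp [ 0.4607 -0.056   0.0967] psi 12.11 F [-1.5  0.4 11.8] M [-0.2   0.46 -0.01] w 0.3206495052098815 30.069012232124805
load 14.7 Fu -1.4 Fv 0.7 float x 0.0006 y 0.0653 roller est y 0.0289 cop x -0.015 y -0.017
```

Emit:
apply_moves --moves '[[[0.0001,-0.002,-0.0001],0],[[0,-0.002,-0.0002],0],[[0,-0.002,-0.0001],0],[[0,-0.002,-0.0002],0],[[0,-0.002,-0.0002],0]]'

```text
time_s: 16.13
tcp_pos: [0.4628, -0.0659, 0.0974]
ee_rot: [[-0.978, -0.21, 0.006], [-0.21, 0.978, -0.0], [-0.006, -0.001, -1.0]]
wrist_force: [-1.1, 1.3, 9.7]
gripper_width: 0.318
gripper_force: 30.0
```

```bash
python3 go.py
```

```text
t 16.13 tcp [ 0.4628 -0.0659  0.0974] psi 12.11 F [-1.1  1.3  9.7] M [-0.32  0.24 -0.03] w 0.31848898525108865 30.028779432177544
load 12.6 Fu -0.8 Fv 1.5 float x 0.0006 y 0.0551 roller est y 0.0238 cop x -0.012 y -0.044
```

Emit:
apply_moves --moves '[[[0,-0.002,-0.0001],0],[[0,-0.002,-0.0001],0],[[0,-0.002,-0.0001],0],[[0,-0.002,-0.0001],0],[[0,-0.002,-0.0001],0]]'

```text
time_s: 16.55
tcp_pos: [0.4648, -0.0758, 0.0976]
ee_rot: [[-0.978, -0.21, 0.006], [-0.21, 0.978, -0.0], [-0.005, -0.001, -1.0]]
wrist_force: [-1.3, -0.1, 8.4]
gripper_width: 0.321
gripper_force: 30.0
```

```bash
python3 go.py
```

```text
t 16.55 tcp [ 0.4648 -0.0758  0.0976] psi 12.1 F [-1.3 -0.1  8.4] M [-0.33  0.08  0.02] w 0.3212146013674378 29.995513751400722
load 11.3 Fu -1.3 Fv 0.2 float x 0.0005 y 0.0451 roller est y 0.0188 cop x 0.010 y -0.030
```

Emit:
apply_moves --moves '[[[0,-0.002,0],0],[[0,-0.002,0],0],[[0,-0.002,0],0],[[0,-0.002,0],0],[[0,-0.002,-0.0001],0]]'

```text
time_s: 16.97
tcp_pos: [0.4668, -0.0853, 0.0977]
ee_rot: [[-0.978, -0.209, 0.006], [-0.209, 0.978, 0.0], [-0.006, -0.001, -1.0]]
wrist_force: [-0.2, 2.0, 9.5]
gripper_width: 0.318
gripper_force: 30.0
```

```bash
python3 go.py
```

```text
t 16.97 tcp [ 0.4668 -0.0853  0.0977] psi 12.09 F [-0.2  2.   9.5] M [0.21 0.22 0.04] w 0.3184407451459379 29.973725746594937
load 12.4 Fu 0.2 Fv 2.0 float x 0.0005 y 0.0353 roller est y 0.0139 cop x -0.017 y -0.011
```

Emit:
apply_moves --moves '[[[0,-0.002,0],0],[[0,-0.002,0],0],[[0,-0.002,-0.0001],0],[[0,-0.002,0],0],[[0,-0.002,-0.0001],0]]'

```text
time_s: 17.38
tcp_pos: [0.4689, -0.0953, 0.0978]
ee_rot: [[-0.978, -0.209, 0.006], [-0.209, 0.978, 0.0], [-0.005, -0.001, -1.0]]
wrist_force: [0.2, 1.2, 8.5]
gripper_width: 0.323
gripper_force: 30.0
```

```bash
python3 go.py
```

```text
t 17.38 tcp [ 0.4689 -0.0953  0.0978] psi 12.09 F [0.2 1.2 8.5] M [0.01 0.15 0.03] w 0.3230444170132988 29.961288059712388
load 11.4 Fu 0.4 Fv 1.1 float x 0.0005 y 0.0252 roller est y 0.0088 cop x -0.020 y -0.016
```

Emit:
apply_moves --moves '[[[0,-0.002,0],0],[[0,-0.002,0],0],[[0,-0.002,0],0],[[0,-0.002,0],0],[[0,-0.002,0],0]]'

```text
time_s: 17.8
tcp_pos: [0.471, -0.1052, 0.0978]
ee_rot: [[-0.978, -0.209, 0.005], [-0.209, 0.978, -0.0], [-0.005, -0.001, -1.0]]
wrist_force: [0.1, 0.9, 8.0]
gripper_width: 0.317
gripper_force: 30.0
```

```bash
python3 go.py
```

```text
t 17.8 tcp [ 0.471  -0.1052  0.0978] psi 12.08 F [0.1 0.9 8. ] M [-0.1   0.13  0.01] w 0.3174741198223212 29.953571082660346
load 10.9 Fu 0.3 Fv 0.9 float x 0.0004 y 0.0150 roller est y 0.0037 cop x -0.018 y -0.022
```

Emit:
apply_moves --moves '[[[0,-0.002,0.0002],0],[[0,-0.002,0.0002],0],[[0,-0.002,0],0],[[0,-0.002,0],0],[[0,-0.002,0],0]]'

```text
time_s: 18.22
tcp_pos: [0.4731, -0.1151, 0.0977]
ee_rot: [[-0.978, -0.209, 0.006], [-0.209, 0.978, -0.0], [-0.005, -0.002, -1.0]]
wrist_force: [-0.1, 0.2, 10.3]
gripper_width: 0.319
gripper_force: 29.9
```

```bash
python3 go.py
```

```text
t 18.22 tcp [ 0.4731 -0.1151  0.0977] psi 12.09 F [-0.1  0.2 10.3] M [-0.13  0.32  0.03] w 0.31857003200298656 29.946489689609734
load 13.2 Fu -0.1 Fv 0.2 float x 0.0004 y 0.0049 roller est y -0.0013 cop x -0.025 y -0.008
```

Emit:
apply_moves --moves '[[[0,-0.002,0],0],[[0,-0.002,0],0],[[0,-0.002,0],0],[[0,-0.002,0],0],[[0,-0.002,0.0001],0]]'

```text
time_s: 18.63
tcp_pos: [0.4752, -0.125, 0.0977]
ee_rot: [[-0.978, -0.209, 0.006], [-0.209, 0.978, -0.001], [-0.005, -0.002, -1.0]]
wrist_force: [-1.5, 1.1, 10.3]
gripper_width: 0.319
gripper_force: 29.9
```

Emit:
apply_moves --moves '[[[0,-0.002,0],0],[[0,-0.002,0.0001],0],[[0,-0.002,0],0],[[0,-0.002,0.0001],0],[[0,-0.002,0.0001],0]]'

```text
time_s: 19.05
tcp_pos: [0.4773, -0.1349, 0.0976]
ee_rot: [[-0.978, -0.209, 0.006], [-0.209, 0.978, -0.001], [-0.005, -0.002, -1.0]]
wrist_force: [-1.0, 0.2, 12.4]
gripper_width: 0.318
gripper_force: 29.9
```

```bash
python3 go.py
```

```text
t 19.05 tcp [ 0.4773 -0.1349  0.0976] psi 12.09 F [-1.   0.2 12.4] M [-0.01  0.56 -0.01] w 0.3177729216820786 29.92766212730203
load 15.3 Fu -1.0 Fv 0.4 float x 0.0004 y -0.0153 roller est y -0.0114 cop x -0.023 y 0.002
```

Emit:
apply_moves --moves '[[[0,-0.002,0],0],[[0,-0.002,0],0],[[0,-0.002,0.0001],0],[[0,-0.002,0],0],[[0,-0.002,0.0001],0]]'

```text
time_s: 19.47
tcp_pos: [0.4793, -0.1448, 0.0976]
ee_rot: [[-0.978, -0.209, 0.006], [-0.209, 0.978, -0.001], [-0.005, -0.002, -1.0]]
wrist_force: [-1.5, 0.3, 12.6]
gripper_width: 0.315
gripper_force: 29.9
```

```bash
python3 go.py
```

```text
t 19.47 tcp [ 0.4793 -0.1448  0.0976] psi 12.09 F [-1.5  0.3 12.6] M [0.06 0.54 0.01] w 0.31495718300998093 29.919265623902902
load 15.5 Fu -1.4 Fv 0.7 float x 0.0004 y -0.0254 roller est y -0.0164 cop x -0.015 y 0.003
```

```bash
python3 - <<'E'
from h import *
a=imaging.capture("top")["frame"][160:260,210:370];b=imaging.capture("scene")["frame"][130:250,220:380]
cv2.imwrite("pics/t5.png",cv2.resize(np.vstack([a,b]),None,fx=2.7,fy=2.7,interpolation=2))
E
```

```text
(no output)
```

View pics/t5.png

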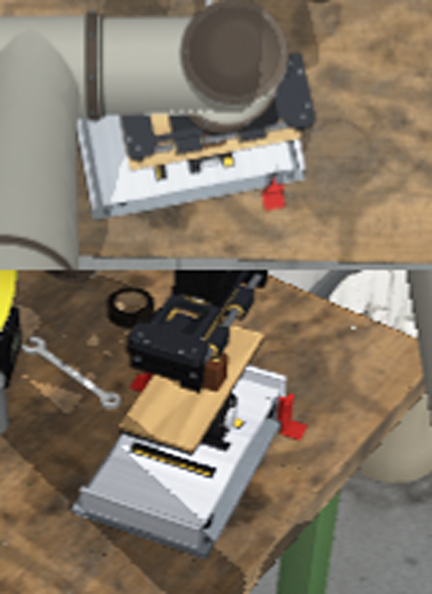

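Emit:
apply_moves --moves '[[[0,-0.002,0],0],[[0,-0.002,0.0001],0],[[0,-0.002,0.0001],0],[[0,-0.002,0.0001],0],[[0,-0.002,0.0001],0]]'

```text
time_s: 19.98
tcp_pos: [0.4815, -0.1547, 0.0975]
ee_rot: [[-0.978, -0.21, 0.006], [-0.21, 0.978, -0.001], [-0.005, -0.003, -1.0]]
wrist_force: [-1.7, -0.7, 13.0]
gripper_width: 0.319
gripper_force: 29.9
```

```bash
python3 go.py
```

```text
t 19.98 tcp [ 0.4815 -0.1547  0.0975] psi 12.1 F [-1.7 -0.7 13. ] M [ 0.02  0.72 -0.  ] w 0.31926397630675585 29.924996020272374
load 15.9 Fu -1.8 Fv -0.3 float x 0.0004 y -0.0355 roller est y -0.0215 cop x -0.021 y 0.015
```

Emit:
apply_moves --moves '[[[0.0001,-0.002,0],0],[[0,-0.002,0],0],[[0,-0.002,0],0],[[0,-0.002,0],0],[[0,-0.002,0],0]]'

```text
time_s: 20.4
tcp_pos: [0.4835, -0.1644, 0.0972]
ee_rot: [[-0.978, -0.209, 0.006], [-0.209, 0.978, -0.001], [-0.006, -0.002, -1.0]]
wrist_force: [-1.3, 0.8, 11.2]
gripper_width: 0.321
gripper_force: 29.9
```

```bash
python3 go.py
```

```text
t 20.4 tcp [ 0.4835 -0.1644  0.0972] psi 12.08 F [-1.3  0.8 11.2] M [0.35 0.51 0.02] w 0.321270347884764 29.92154218023643
load 14.1 Fu -1.1 Fv 1.1 float x 0.0004 y -0.0454 roller est y -0.0265 cop x -0.015 y 0.016
```

Load is falling as expected, so I'll follow the hump down.

Emit:
apply_moves --moves '[[[0.0001,-0.002,0.0001],0],[[0,-0.002,0.0001],0],[[0,-0.002,0.0001],0],[[0,-0.002,0.0001],0],[[0,-0.002,0.0001],0]]'

```text
time_s: 20.82
tcp_pos: [0.4856, -0.1742, 0.0966]
ee_rot: [[-0.978, -0.209, 0.006], [-0.209, 0.978, -0.001], [-0.006, -0.002, -1.0]]
wrist_force: [-0.1, -0.1, 10.8]
gripper_width: 0.316
gripper_force: 29.9
```

```bash
python3 go.py
```

```text
t 20.82 tcp [ 0.4856 -0.1742  0.0966] psi 12.08 F [-0.1 -0.1 10.8] M [0.16 0.28 0.04] w 0.315919100631217 29.93389616254717
load 13.7 Fu -0.2 Fv -0.1 float x 0.0003 y -0.0555 roller est y -0.0315 cop x -0.015 y 0.017
```

Emit:
apply_moves --moves '[[[0,-0.002,0.0001],0],[[0,-0.002,0.0001],0],[[0,-0.002,0.0002],0],[[0,-0.002,0.0001],0],[[0,-0.002,0.0001],0]]'

```text
time_s: 21.23
tcp_pos: [0.4876, -0.1841, 0.096]
ee_rot: [[-0.978, -0.209, 0.006], [-0.209, 0.978, -0.001], [-0.006, -0.003, -1.0]]
wrist_force: [0.6, 0.0, 10.2]
gripper_width: 0.318
gripper_force: 29.9
```

```bash
python3 go.py
```

```text
t 21.23 tcp [ 0.4876 -0.1841  0.096 ] psi 12.07 F [ 0.6  0.  10.2] M [0.19 0.28 0.02] w 0.31781267982332506 29.93446952663362
load 13.1 Fu 0.6 Fv -0.1 float x 0.0003 y -0.0656 roller est y -0.0366 cop x -0.027 y 0.020
```

Emit:
apply_moves --moves '[[[0,-0.002,0.0002],0],[[0,-0.002,0.0002],0],[[0,-0.002,0.0002],0],[[0,-0.002,0.0001],0],[[0,-0.002,0.0001],0]]'

```text
time_s: 21.65
tcp_pos: [0.4897, -0.1938, 0.0952]
ee_rot: [[-0.978, -0.209, 0.006], [-0.209, 0.978, -0.001], [-0.006, -0.003, -1.0]]
wrist_force: [-1.3, 0.6, 11.2]
gripper_width: 0.313
gripper_force: 30.0
```

```bash
python3 go.py
```

```text
t 21.65 tcp [ 0.4897 -0.1938  0.0952] psi 12.07 F [-1.3  0.6 11.2] M [0.48 0.35 0.02] w 0.312850417353979 29.969632672145963
load 14.1 Fu -1.2 Fv 0.9 float x 0.0003 y -0.0756 roller est y -0.0415 cop x -0.001 y 0.026
```

Emit:
apply_moves --moves '[[[0,-0.002,0.0001],0],[[0,-0.002,0.0001],0],[[0,-0.002,0.0001],0],[[0,-0.002,0.0001],0],[[0,-0.002,0.0001],0]]'

```text
time_s: 22.07
tcp_pos: [0.4918, -0.2039, 0.0948]
ee_rot: [[-0.978, -0.209, 0.006], [-0.209, 0.978, -0.002], [-0.006, -0.003, -1.0]]
wrist_force: [0.3, -1.9, 11.4]
gripper_width: 0.32
gripper_force: 30.0
```

```bash
python3 go.py
```

```text
t 22.07 tcp [ 0.4918 -0.2039  0.0948] psi 12.08 F [ 0.3 -1.9 11.4] M [0.04 0.39 0.03] w 0.32010009579305304 29.985429137013853
load 14.3 Fu -0.1 Fv -1.9 float x 0.0003 y -0.0858 roller est y -0.0467 cop x -0.025 y 0.036
```

Emit:
apply_moves --moves '[[[0,-0.002,0],0],[[0,-0.002,0],0],[[0,-0.002,0],0],[[0,-0.002,0],0],[[0,-0.002,0],0]]'

```text
time_s: 22.48
tcp_pos: [0.4938, -0.2137, 0.0941]
ee_rot: [[-0.978, -0.209, 0.006], [-0.209, 0.978, -0.002], [-0.006, -0.003, -1.0]]
wrist_force: [1.2, -1.5, 6.0]
gripper_width: 0.321
gripper_force: 30.0
```

```bash
python3 go.py
```

```text
t 22.48 tcp [ 0.4938 -0.2137  0.0941] psi 12.05 F [ 1.2 -1.5  6. ] M [-0.12 -0.2   0.01] w 0.32115777542029134 29.974924363195896
load 8.9 Fu 0.8 Fv -1.7 float x 0.0002 y -0.0958 roller est y -0.0517 cop x 0.001 y 0.020
```

Emit:
apply_moves --moves '[[[0,-0.002,0.0001],0],[[0,-0.002,0.0001],0],[[0,-0.002,0.0001],0],[[0,-0.002,0],0],[[0,-0.002,0],0]]'

```text
time_s: 22.9
tcp_pos: [0.4958, -0.2231, 0.0935]
ee_rot: [[-0.978, -0.209, 0.006], [-0.209, 0.978, -0.001], [-0.005, -0.002, -1.0]]
wrist_force: [2.1, -0.4, 4.9]
gripper_width: 0.319
gripper_force: 30.0
```

```bash
python3 go.py
```

```text
t 22.9 tcp [ 0.4958 -0.2231  0.0935] psi 12.04 F [ 2.1 -0.4  4.9] M [ 0.24 -0.25  0.  ] w 0.31897534168790415 29.977361876517534
load 7.8 Fu 2.0 Fv -0.8 float x 0.0002 y -0.1055 roller est y -0.0565 cop x -0.012 y 0.045
```

Emit:
apply_moves --moves '[[[0,-0.0025,0],0],[[0,-0.0025,0],0],[[0,-0.0025,0],0],[[0,-0.0025,0],0],[[0,-0.0025,0],0]]'

```text
time_s: 23.32
tcp_pos: [0.4982, -0.2351, 0.0933]
ee_rot: [[-0.978, -0.208, 0.005], [-0.208, 0.978, -0.001], [-0.005, -0.002, -1.0]]
wrist_force: [0.7, 0.2, 5.9]
gripper_width: 0.321
gripper_force: 30.0
```

```bash
python3 go.py
```

```text
t 23.32 tcp [ 0.4982 -0.2351  0.0933] psi 12.03 F [0.7 0.2 5.9] M [ 0.59 -0.25 -0.07] w 0.3212957872680935 29.98641195707023
load 8.8 Fu 0.7 Fv 0.0 float x 0.0001 y -0.1177 roller est y -0.0626 cop x 0.025 y 0.060
```

Emit:
apply_moves --moves '[[[0,-0.0025,0],0],[[0,-0.0025,0],0],[[0,-0.0025,0],0],[[0,-0.0025,0],0],[[0,-0.0025,-0.0001],0]]'

```text
time_s: 23.73
tcp_pos: [0.5008, -0.2473, 0.0933]
ee_rot: [[-0.978, -0.208, 0.005], [-0.208, 0.978, -0.001], [-0.005, -0.002, -1.0]]
wrist_force: [1.6, 1.1, 4.7]
gripper_width: 0.319
gripper_force: 30.0
```

Emit:
apply_moves --moves '[[[0,-0.0025,0],0],[[0,-0.0025,0],0],[[0,-0.0025,0],0],[[0,-0.0025,0],0],[[0,-0.0025,-0.0001],0]]'

```text
time_s: 24.15
tcp_pos: [0.5033, -0.2595, 0.0933]
ee_rot: [[-0.978, -0.208, 0.005], [-0.208, 0.978, -0.001], [-0.005, -0.002, -1.0]]
wrist_force: [1.9, 0.1, 4.8]
gripper_width: 0.321
gripper_force: 30.0
```

```bash
python3 go.py
```

```text
t 24.15 tcp [ 0.5033 -0.2595  0.0933] psi 12.02 F [1.9 0.1 4.8] M [ 0.65 -0.37 -0.07] w 0.3209328285072972 29.993449989706278
load 7.7 Fu 1.9 Fv -0.3 float x -0.0000 y -0.1426 roller est y -0.0751 cop x 0.016 y 0.079
```

Emit:
apply_moves --moves '[[[0,-0.0025,0],0],[[0,-0.0025,0],0],[[0,-0.0025,0],0],[[0,-0.0015,0],0],[[0,0,0],0]]'

```text
time_s: 24.57
tcp_pos: [0.5051, -0.2685, 0.0932]
ee_rot: [[-0.978, -0.208, 0.005], [-0.208, 0.978, -0.001], [-0.004, -0.002, -1.0]]
wrist_force: [2.9, 0.5, 4.8]
gripper_width: 0.32
gripper_force: 30.0
```

Emit:
apply_moves --moves '[[[0,0,0],0],[[0,0,-0.0005],0],[[0,0,-0.0005],0],[[0,0,-0.001],0],[[0,0,-0.002],0]]'

```text
time_s: 24.98
tcp_pos: [0.5012, -0.2674, 0.0949]
ee_rot: [[-0.978, -0.208, -0.004], [-0.208, 0.978, 0.002], [0.004, 0.003, -1.0]]
wrist_force: [-0.7, -0.5, -2.3]
gripper_width: 0.321
gripper_force: 30.0
```

Emit:
apply_moves --moves '[[[0,0,-0.02],0],[[0,0,-0.03],0],[[0,0,-0.03],0],[[0,0,0],0],[[0,0,0],0]]'

```text
time_s: 25.4
tcp_pos: [0.5023, -0.2677, 0.1766]
ee_rot: [[-0.978, -0.208, -0.0], [-0.208, 0.978, 0.001], [0.0, 0.001, -1.0]]
wrist_force: [-0.1, 0.5, -4.4]
gripper_width: 0.317
gripper_force: 30.0
```

```bash
python3 go.py; python3 - <<'E'
from h import *
P=imaging.capture("top");Q=imaging.capture("scene")
cv2.imwrite("pics/raw_t6.png",P["frame"]);cv2.imwrite("pics/raw_s6.png",Q["frame"])
cv2.imwrite("pics/t6.png",cv2.resize(np.vstack([P["frame"][160:260,210:370],Q["frame"][130:250,220:380]]),None,fx=2.7,fy=2.7,interpolation=2))
E
```

```text
t 25.4 tcp [ 0.5023 -0.2677  0.1766] psi 12.0 F [-0.1  0.5 -4.4] M [ 0.04  0.09 -0.03] w 0.3173695156470109 29.979364438913763
load -1.5 Fu -0.0 Fv 0.5 float x -0.0027 y -0.1504 roller est y -0.0789 cop x 0.053 y 0.027
```

View pics/t6.png

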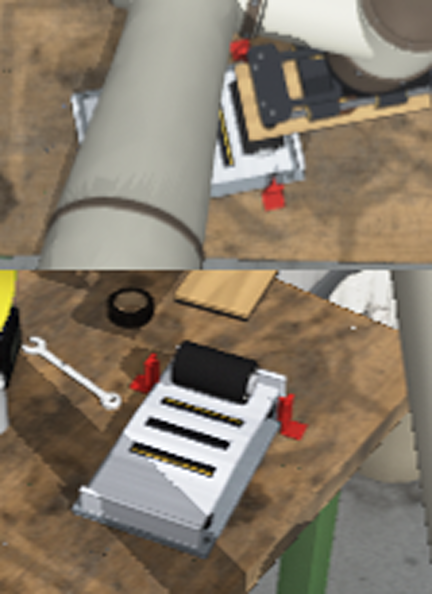

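```bash
cat > fit.py <<'E'
from m import *
from scipy.optimize import minimize
p=imaging.capture("scene")
c=models.cut_out(p,"roller");reg=c[0]["region"];print("conf",c[0]["confidence"],reg.sum(), [ (models.place_of(p,"roller") or [0])[0]])
H=hsv(p);h,s,v=[H[...,i].astype(int) for i in range(3)]
red=((h<8)|(h>172))&(s>150)&(v>80);red[:,:240]=0;red[:150]=0;red[210:]=0;red[:,350:]=0
B=[b for b in blobs(red,8)]
for cc,a,m in B:
    ys,xs=np.nonzero(m);print("red",cc,a,[(int(y),int(xs[ys==y].min()),int(xs[ys==y].max())) for y in np.unique(ys)])
S=4
def render(q,y0=0):
    x,y,ps=q;uu=np.array([np.cos(ps),np.sin(ps),0]);vv=np.array([-np.sin(ps),np.cos(ps),0])
    th=np.linspace(0,2*np.pi,48);pts=[proj(p,np.array([x,y,.055])+e*.042*uu+.025*(np.cos(t)*vv+np.sin(t)*np.array([0,0,1]))) for e in(-1,1) for t in th]
    hull=cv2.convexHull(np.array(pts,np.float32))
    im=np.zeros((384*S,512*S),np.uint8);cv2.fillConvexPoly(im,np.round((hull+.5)*S).astype(int),1);return cv2.resize(im.astype(np.float32),(512,384),interpolation=cv2.INTER_AREA)
f=lambda q:np.abs(render(q)-reg).sum()
best=min((minimize(f,[.488+dx,-.195+dy,np.radians(12)],method="Nelder-Mead",options=dict(initial_simplex=np.array([[.488+dx,-.195+dy,.21],[.496+dx,-.195+dy,.21],[.488+dx,-.187+dy,.21],[.488+dx,-.195+dy,.3]]),maxiter=200)) for dx in(-.004,.004) for dy in(-.006,.006)),key=lambda o:o.fun)
print("roller fit",best.x.round(4),np.degrees(best.x[2]).round(1),best.fun)
E
python3 fit.py; python3 - <<'E'
from h import *
f=cv2.imread("pics/raw_s6.png")
cv2.imwrite("pics/s7.png",cv2.resize(f[150:215,260:345],None,fx=9,fy=9,interpolation=cv2.INTER_CUBIC))
E
```

```text
conf 0.86 533 [{'at': [0.5824, 0.4406], 'confidence': 0.62}]
red [274.1, 168.5] 91 [(161, 275, 277), (162, 275, 277), (163, 274, 278), (164, 273, 278), (165, 273, 278), (166, 273, 278), (167, 273, 278), (168, 273, 278), (169, 270, 278), (170, 270, 278), (171, 269, 277), (172, 268, 275), (173, 268, 275), (174, 270, 275), (175, 273, 273)]
red [326.9, 184.9] 102 [(176, 327, 328), (177, 323, 328), (178, 324, 328), (179, 324, 328), (180, 323, 327), (181, 323, 327), (182, 323, 327), (183, 323, 327), (184, 323, 327), (185, 323, 327), (186, 324, 330), (187, 324, 333), (188, 324, 333), (189, 324, 332), (190, 324, 332), (191, 326, 331), (192, 329, 331)]
roller fit [ 0.4916 -0.1951  0.2037] 11.7 31.6875
```

View pics/s7.png

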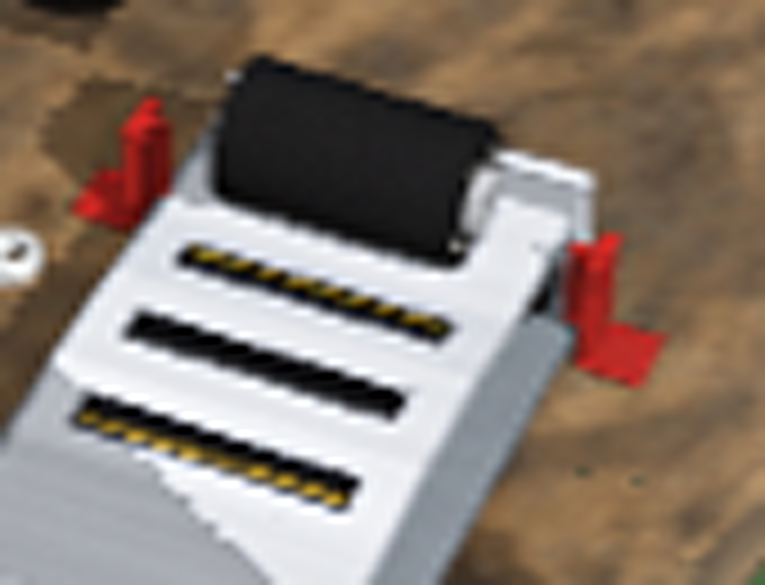

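```bash
python3 - <<'E'
from h import *
p=imaging.capture("scene")
ps=np.radians(11.9);u=np.array([np.cos(ps),np.sin(ps)]);v=np.array([-np.sin(ps),np.cos(ps)])
R=np.array([.4916,-.1951])
for n,L,Rr,z in(("tips",(276.7,161.1),(326.3,176.6),.044),("mid",(276.2,168),(325.8,182.8),.022),("base",(276,174.6),(325.3,189),.0)):
    a,b=onz(p,L,z)[:2],onz(p,Rr,z)[:2];m=(a+b)/2;print(n,a.round(4),b.round(4),np.linalg.norm(a-b).round(4),"yaw",np.degrees(np.arctan2(*(a-b)[::-1])).round(1),"mid",m.round(4),"roller rel x %.4f y %.4f"%((R-m)@u,(R-m)@v))
# strips: centres in crop px /9 + (260,150)
for k,c in(("s3",(315,293)),("s2",(265,365)),("s1",(214,452))):
    w=onz(p,(c[0]/9+260,c[1]/9+150),.0355 if k=="s2" else .0315)[:2];print(k,w.round(4),"roller rel y %.4f"%((R-w)@v))
E
```

```text
tips [ 0.5681 -0.1903] [ 0.4127 -0.2205] 0.1583 yaw 11.0 mid [ 0.4904 -0.2054] roller rel x 0.0033 y 0.0098
mid [ 0.5655 -0.1843] [ 0.4111 -0.2182] 0.1581 yaw 12.4 mid [ 0.4883 -0.2013] roller rel x 0.0045 y 0.0053
base [ 0.5627 -0.1795] [ 0.4092 -0.2155] 0.1576 yaw 13.2 mid [ 0.4859 -0.1975] roller rel x 0.0060 y 0.0012
s3 [ 0.4781 -0.1574] roller rel y -0.0396
s2 [ 0.4696 -0.1177] roller rel y -0.0803
s1 [ 0.4623 -0.0804] roller rel y -0.1183
```

Emit:
apply_moves --moves '[[[0,0.015,0],0],[[0,0,0.03],0],[[0,0,0.03],0],[[0,0,0.015],0],[[0,0,0.003],0]]'

```text
time_s: 26.12
tcp_pos: [0.497, -0.2523, 0.0942]
ee_rot: [[-0.978, -0.208, -0.009], [-0.208, 0.978, 0.002], [0.008, 0.004, -1.0]]
wrist_force: [-1.7, 0.3, -1.8]
gripper_width: 0.321
gripper_force: 30.0
```

Emit:
apply_moves --moves '[[[0,0,0],0],[[0,0,0.001],0],[[0,0,0],0],[[0,0,0.001],0],[[0,0,0],0]]'

```text
time_s: 26.53
tcp_pos: [0.5004, -0.2533, 0.0972]
ee_rot: [[-0.978, -0.208, 0.002], [-0.208, 0.978, -0.0], [-0.002, -0.001, -1.0]]
wrist_force: [0.0, -0.4, -2.5]
gripper_width: 0.32
gripper_force: 30.0
```

Emit:
apply_moves --moves '[[[0,0,0],0],[[0,0,0],0]]'

```text
time_s: 26.7
tcp_pos: [0.5001, -0.2533, 0.0968]
ee_rot: [[-0.978, -0.208, 0.001], [-0.208, 0.978, -0.0], [-0.001, -0.0, -1.0]]
wrist_force: [0.3, -1.0, -2.6]
gripper_width: 0.321
gripper_force: 30.0
```

```bash
python3 go.py
```

```text
t 26.7 tcp [ 0.5001 -0.2533  0.0968] psi 12.02 F [ 0.3 -1.  -2.6] M [ 0.01 -0.01  0.04] w 0.3211481898895567 29.979547366965562
load 0.3 Fu 0.1 Fv -1.1 float x -0.0019 y -0.1358 roller est y -0.0717 cop x 0.001 y 0.878
```

Emit:
apply_moves --moves '[[[0,0,0.001],0],[[0,0,0.001],0],[[0,0,0],0],[[0,0,0.0007],0],[[0,0,0],0]]'

```text
time_s: 27.12
tcp_pos: [0.5, -0.2533, 0.0939]
ee_rot: [[-0.978, -0.209, 0.0], [-0.209, 0.978, -0.0], [0.0, -0.0, -1.0]]
wrist_force: [-0.6, -0.2, 0.0]
gripper_width: 0.323
gripper_force: 30.0
```

```bash
python3 go.py
```

```text
t 27.12 tcp [ 0.5    -0.2533  0.0939] psi 12.04 F [-0.6 -0.2  0. ] M [0.1  0.17 0.05] w 0.3231076373610403 29.97610390651971
load 2.9 Fu -0.6 Fv -0.1 float x -0.0020 y -0.1359 roller est y -0.0717 cop x -0.009 y 0.053
```

Contact is at about 3 N. I'll press slightly more, roll 8 mm and lift gently.

Emit:
apply_moves --moves '[[[0,0,0.0004],0],[[0,-0.002,0],0],[[0,-0.002,0],0],[[0,-0.002,0],0],[[0,-0.002,0],0]]'

```text
time_s: 27.53
tcp_pos: [0.5017, -0.2614, 0.0936]
ee_rot: [[-0.978, -0.208, 0.0], [-0.208, 0.978, -0.0], [-0.0, -0.0, -1.0]]
wrist_force: [-1.0, -0.3, 2.0]
gripper_width: 0.322
gripper_force: 30.0
```

Emit:
apply_moves --moves '[[[0,0,0],0],[[0,0,0],0],[[0,0,-0.0005],0],[[0,0,-0.0005],0],[[0,0,-0.002],0]]'

```text
time_s: 27.95
tcp_pos: [0.5012, -0.2607, 0.0954]
ee_rot: [[-0.978, -0.208, -0.001], [-0.208, 0.978, 0.001], [0.001, 0.001, -1.0]]
wrist_force: [-0.0, 0.2, -3.4]
gripper_width: 0.321
gripper_force: 30.0
```

Emit:
apply_moves --moves '[[[0,0,-0.02],0],[[0,0,-0.03],0],[[0,0,-0.03],0],[[0,0,0],0],[[0,0,0],0]]'

```text
time_s: 28.37
tcp_pos: [0.5026, -0.2609, 0.1776]
ee_rot: [[-0.978, -0.208, 0.004], [-0.208, 0.978, -0.0], [-0.004, -0.001, -1.0]]
wrist_force: [-1.0, 0.3, -4.4]
gripper_width: 0.317
gripper_force: 30.0
```

```bash
python3 go.py .517 -.3778 .1766 -8.5; python3 fit.py | grep fit
```

```text
t 28.37 tcp [ 0.5026 -0.2609  0.1776] psi 12.02 F [-1.   0.3 -4.4] M [ 0.04  0.12 -0.02] w 0.31657763638623976 29.979237858206034
tool shift [ 0.0103 -0.1173  0.0011] turn 20.52 tilt [ 4.1e-03 -3.0e-04 -1.0e+00]
load -1.5 Fu -0.9 Fv 0.5 float x -0.0010 y -0.1438 roller est y -0.0757 cop x -0.052 y 0.031
roller fit [ 0.4936 -0.1998  0.1842] 10.6 25.25
```

Emit:
apply_moves --moves '[[[0.002,-0.023,0],0],[[0.002,-0.024,0],0],[[0.002,-0.024,0],0],[[0.002,-0.023,0],0],[[0.002,-0.023,0],0]]'

```text
time_s: 28.93
tcp_pos: [0.5154, -0.3781, 0.1739]
ee_rot: [[-0.978, -0.208, -0.004], [-0.208, 0.978, 0.002], [0.003, 0.003, -1.0]]
wrist_force: [-0.1, -0.2, -3.8]
gripper_width: 0.32
gripper_force: 30.0
```

Emit:
apply_moves --moves '[[[0,0,0],7],[[0,0,0],7],[[0,0,0],6.5],[[0,0,0],0],[[0,0,0],0]]'

```text
time_s: 29.35
tcp_pos: [0.5156, -0.3772, 0.1745]
ee_rot: [[-0.989, 0.145, -0.003], [0.145, 0.989, 0.001], [0.003, 0.001, -1.0]]
wrist_force: [-0.3, -0.3, -3.9]
gripper_width: 0.318
gripper_force: 30.0
```

Emit:
apply_moves --moves '[[[0,0,0.03],0],[[0,0,0.03],0],[[0,0,0.03],0],[[0,0,0.025],0],[[0,0,0.015],0]]'

```text
time_s: 29.77
tcp_pos: [0.5141, -0.3762, 0.0422]
ee_rot: [[-0.989, 0.145, -0.006], [0.145, 0.989, 0.003], [0.006, 0.002, -1.0]]
wrist_force: [0.8, 0.1, -3.0]
gripper_width: 0.318
gripper_force: 30.0
```

Emit:
apply_moves --moves '[[[0,0,0.008],0],[[0,0,0.007],0],[[0,0,0.006],0],[[0,0,0.004],0],[[0,0,0],0]]'

```text
time_s: 30.18
tcp_pos: [0.5163, -0.3775, 0.0211]
ee_rot: [[-0.989, 0.147, -0.0], [0.147, 0.989, 0.0], [0.0, 0.0, -1.0]]
wrist_force: [1.0, 0.7, -2.5]
gripper_width: 0.32
gripper_force: 30.0
```

```bash
python3 go.py .517 -.3778 .015 -8.5
```

```text
t 30.18 tcp [ 0.5163 -0.3775  0.0211] psi -8.45 F [ 1.   0.7 -2.5] M [-0.02  0.03 -0.04] w 0.3203350705258288 29.979468297678977
tool shift [-0.0008 -0.0002  0.0061] turn 0.05 tilt [-0.e+00  1.e-04 -1.e+00]
load 0.4 Fu 1.1 Fv 0.5 float x -0.0119 y -0.2607 roller est y -0.1341 cop x -0.654 y -0.304
```

Emit:
apply_moves --moves '[[[0,0,0.003],0],[[0,0,0.002],0],[[0,0,0.001],0],[[0,0,0],0],[[0,0,0],0]]'

```text
time_s: 30.6
tcp_pos: [0.5163, -0.3776, 0.0155]
ee_rot: [[-0.989, 0.147, 0.0], [0.147, 0.989, -0.0], [-0.0, -0.0, -1.0]]
wrist_force: [-0.7, -0.4, -3.3]
gripper_width: 0.319
gripper_force: 30.0
```

Emit:
apply_moves --moves '[[[0,0,0],0],[[0,0,0],0],[[0,0,0],0],[[0,0,0],0],[[0,0,0],0]]' --hand 0.087

```text
time_s: 31.02
tcp_pos: [0.5165, -0.3777, 0.0157]
ee_rot: [[-0.989, 0.147, 0.001], [0.147, 0.989, -0.0], [-0.001, -0.0, -1.0]]
wrist_force: [-0.5, 0.1, -0.5]
gripper_width: 0.615
gripper_force: 0.0
```

Emit:
apply_moves --moves '[[[0,0,0],0],[[0,0,0],0],[[0,0,0],0],[[0,0,0],0],[[0,0,0],0]]'

```text
time_s: 31.43
tcp_pos: [0.5162, -0.3775, 0.0152]
ee_rot: [[-0.989, 0.147, -0.0], [0.147, 0.989, 0.0], [0.0, 0.0, -1.0]]
wrist_force: [0.1, 0.4, 0.6]
gripper_width: 0.959
gripper_force: 0.0
```

```bash
python3 go.py
```

```text
t 31.43 tcp [ 0.5162 -0.3775  0.0152] psi -8.48 F [0.1 0.4 0.6] M [-0.08 -0.05  0.03] w 0.9588533042226763 0.0
load 3.5 Fu 0.2 Fv 0.4 float x -0.0120 y -0.2607 roller est y -0.1341 cop x -0.004 y -0.050
```

Emit:
apply_moves --moves '[[[0,0,-0.015],0],[[0,0,-0.035],0],[[0,0,-0.04],0],[[0,0,-0.04],0],[[0,0,-0.04],0]]'

```text
time_s: 31.85
tcp_pos: [0.5158, -0.3774, 0.187]
ee_rot: [[-0.989, 0.147, -0.001], [0.147, 0.989, 0.0], [0.001, 0.0, -1.0]]
wrist_force: [1.4, -0.2, -0.1]
gripper_width: 1.0
gripper_force: 0.0
```

Emit:
apply_moves --moves '[[[0.028,-0.024,-0.01],0],[[0.028,-0.024,-0.01],0],[[0.028,-0.024,0],0],[[0.028,-0.024,0],0],[[0.028,-0.024,0],0]]'

```text
time_s: 32.27
tcp_pos: [0.3586, -0.4761, 0.2057]
ee_rot: [[-0.989, 0.147, 0.001], [0.147, 0.989, -0.0], [-0.001, -0.0, -1.0]]
wrist_force: [-0.3, -1.0, -0.2]
gripper_width: 0.998
gripper_force: 0.0
```

Emit:
apply_moves --moves '[[[0.028,-0.024,0],0],[[0.028,-0.024,0],0],[[0.028,-0.024,0],0],[[0.028,-0.024,0],0],[[0.028,-0.024,0],0]]'

```text
time_s: 32.68
tcp_pos: [0.2022, -0.5742, 0.2054]
ee_rot: [[-0.989, 0.147, 0.0], [0.147, 0.989, -0.0], [-0.0, -0.0, -1.0]]
wrist_force: [0.7, -0.6, 0.5]
gripper_width: 0.995
gripper_force: 0.0
```

```bash
cat > chk.py <<'E'
from m import *
from scipy.optimize import minimize
S=4
def render(p,polys):
    im=np.zeros((384*S,512*S),np.uint8)
    for P in polys:
        h=cv2.convexHull(np.array([proj(p,q) for q in P],np.float32));cv2.fillConvexPoly(im,np.round((h+.5)*S).astype(int),1)
    return cv2.resize(im.astype(np.float32),(512,384),interpolation=cv2.INTER_AREA)
def ax(ps): return np.array([np.cos(ps),np.sin(ps),0]),np.array([-np.sin(ps),np.cos(ps),0]),np.array([0,0,1])
def roller(q):
    u,v,w=ax(q[2]);return [[np.array([q[0],q[1],.055])+e*.042*u+.025*(np.cos(t)*v+np.sin(t)*w) for e in(-1,1) for t in np.linspace(0,6.28,40)]]
def box(o,u,v,w,x0,x1,y,z1): return [o+a*u+b*v+c*w for a in(x0,x1) for b in(-y,y) for c in(0,z1)]
def mark(q): # x,y,yaw, post half x, post half y, foot out, foot half y
    u,v,w=ax(q[2]);o=np.array([q[0],q[1],0]);r=[]
    for s in(1,-1): r+=[box(o,s*u,v,w,.079-q[3],.079+q[3],q[4],.044),box(o,s*u,v,w,.079-q[3],.079+q[5],q[6],.004)]
    return r
def fit(f,x0,st):
    x=np.array(x0,float)
    for k in(1,.5,.25):
        o=minimize(f,x,method="Nelder-Mead",options=dict(initial_simplex=np.vstack([x]+[x+k*np.eye(len(x))[i]*st[i] for i in range(len(x))]),maxiter=350));x=o.x
    return o
for n in("top","scene"):
    p=imaging.capture(n)
    c=models.cut_out(p,"roller");reg=c[0]["region"]
    H=hsv(p);h,s,v=[H[...,i].astype(int) for i in range(3)];red=((h<8)|(h>172))&(s>130)&(v>60)
    W=np.zeros_like(red);a=proj(p,[.491,-.2,.02]).astype(int);W[a[1]-45:a[1]+45,a[0]-45:a[0]+45]=1;red&=W
    o=fit(lambda q:np.abs(render(p,roller(q))-reg).sum(),[.492,-.2,.2],[.008,.008,.1])
    m=fit(lambda q:np.abs(render(p,mark(q))-red).sum()+1e3*max(0,-min(q[3:])),[.491,-.2,.2,.004,.005,.02,.008],[.006,.006,.05,.002,.002,.006,.003])
    u,v_,_=ax(m.x[2]);d=np.r_[o.x[:2]-m.x[:2],0]
    print(n,c[0]["confidence"],"roller",o.x.round(4),round(o.fun,1),reg.sum(),"mark",m.x.round(4),round(m.fun,1),red.sum(),"rel x %.4f y %.4f"%(d@u,d@v_),"dyaw deg",np.degrees(o.x[2]-m.x[2]).round(1))
    cv2.imwrite(f"pics/{n}9.png",p["frame"])
a=cv2.imread("pics/top9.png")[160:260,225:400];b=cv2.imread("pics/scene9.png")[125:235,225:400]
cv2.imwrite("pics/end.png",cv2.resize(np.vstack([a,b]),None,fx=2.8,fy=2.8,interpolation=2))
E
python3 go.py;timeout 500 python3 chk.py
```

```text
t 32.68 tcp [ 0.2022 -0.5742  0.2054] psi -8.47 F [ 0.7 -0.6  0.5] M [ 0.03 -0.14 -0.02] w 0.995324497289825 0.0
load 3.4 Fu 0.6 Fv -0.7 float x -0.3600 y -0.3878 roller est y -0.1977 cop x 0.007 y 0.040
top 0.63 roller [ 0.4962 -0.2034  0.2243] 41.6 463 mark [ 4.956e-01 -2.051e-01  2.104e-01 -4.000e-04  7.900e-03  2.250e-02
  1.170e-02] 19.9 125 rel x 0.0009 y 0.0015 dyaw deg 0.8
scene 0.93 roller [ 0.4932 -0.1987  0.1955] 26.5 555 mark [ 0.4904 -0.2016  0.211   0.0046  0.0076  0.0228  0.0109] 36.5 197 rel x 0.0034 y 0.0023 dyaw deg -0.9
```

View pics/end.png

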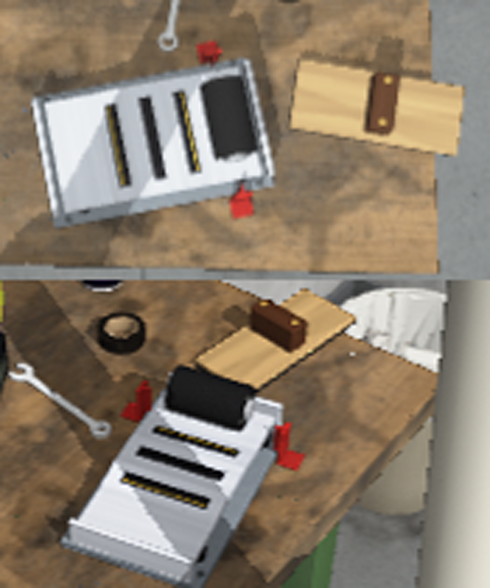

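The strips are flush in both views. The roller is about 2 mm off the line and parallel to within 1°, and the float lies flat on the bench.

```bash
python3 -c "
from station import r
print(r.finish_job())"
```

```text
the job is handed in; nothing more can be done
None
```

I handed the job in at about 33 s; no verdict came back. By my camera check all three strips are flush, the roller lies about 2 mm from the pointer line (6 mm allowed), and the float is back flat on the bench; the highest load I read on the roller was about 16 N.

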